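Remix the settled soap dispenser and prime its pump

ROBOT

A 6-joint arm with a two-finger parallel gripper is mounted at the origin on the work surface. World frame = base frame: x ahead of the robot, y to its left, z up, the work surface at z = 0. Lengths are in m, angles in rad, forces in N, time in s.
With the tool pointing down it reaches from about 0.425 to 0.95 m from the base axis. Payload 3.5 kg.
Tool frame: the origin (TCP) lies on the centre line of the jaws, within the pads' length; the fingertips stand 8 mm ahead of it and the grasp point (between the pads) lies 11 mm behind it; z points along the fingers, y is the line along which they close (so a half turn about z gives the same grasp; the last joint's range is limited). The gripper opens to 85 mm and grips with 20 to 120 N. Pads are 22 mm wide; open, the fingers measure 114 mm over their backs; the gripper's body (76 mm by 85 mm) begins 54 mm behind the grasp point. The pads swing forward as they close: fully open they stand 13 mm farther back than shut.
Start: joints at [-1.353, 0.286, 1.577, -0, 1.279, -0.15], TCP at [0.243, -0.63, 0.213] pointing down, gripper open.
Joint ranges: [-2.77, 2.77], [-0.9, 2.22], [0.21, 2.48], [-1.53, 4.67], [0.24, 2.81], [-2.84, 2.84]. Speed limits (rad/s): [2.79, 2.79, 3.14, 3.14, 3.14, 3.14].

INTERFACE

Orientations are given as a unit quaternion [x, y, z, w].
In Python, from plant import ctrl gives the robot as it stands. The module is installed in compiled form; this text tells all that it offers.
- The arm moves only by the tool send_rows, never from a script. Its argument "steps" is a list of rows, each a list of 5 numbers: the shift along the tool's x, y, z in m, then the turn about the tool's z in degrees, then the opening, from -1 (shut) to 1 (fully open). A call has 1 to 12 rows; each row is the pose to reach, as a shift and turn from the pose commanded when the call began, along the tool's axes at that moment; what a row does not reach only later rows make up. A row lasts 1/10 s, in which the tool goes at most 50 mm and 8.59 degrees, less where a joint would pass 70% of its speed; a pose out of reach is approached as far as the arm can. A call with a gripper value outside its range is refused whole. The fingers move at their own pace and stop on an object; "squeeze" is the grip in N (left out, the last holds). Time passes only in rows, so rows that repeat a pose let the fingers close. It gives the time, the measured TCP pose, the force, the opening and the grip force at its end, in the units of the state.
- ctrl.get_state(): the state, without advancing time (a new reading comes with each control period).
- ctrl.read_camera(name): name is "side" or "top"; returns the picture (384x512x3 uint8, red, green, blue); there is no depth.
- ctrl.calibration(name): a dict with "intrinsics" (3x3 intrinsics, pixels), "k1" (the pictures are not rectified: a ray, as slopes to the right and down, at radius r is drawn at 1 + k1 r^2 times it, then the intrinsics apply), "extrinsics" (4x4, takes a point from world to camera coordinates). Camera axes: x right, y up, looking along -z (the intrinsics and any distortion apply to the point x, -y, -z); pixel columns grow to the right and rows downward; lengths in m; the calibration is good to about 2 mm. A picture is of the moment at which its call begins. calibration takes no time and is no camera call.
- ctrl.sign_off(): hands the job in; it is judged then, once.
The state is a dict: "time": time; "qpos": joint angles; "dq": joint speeds; "joint_efforts": joint torques, N m; "eef_pos": TCP position; "tcp_rot": TCP orientation; "contact_force": force on the tool from outside, world axes, zero at the start; "wrist_torque": the same for the moment, N m; "opening": opening from 0.0 (shut) to 1.0 (fully open); "finger_force": force on a finger pad.
Only numpy, scipy, OpenCV 4.12 (cv2) and the standard library are available. Lean on these libraries where they do the work, as an engineer would, in place of code of your own. Each camera call takes 0.05 s, during which the arm holds its last target. There are 200 camera calls.

TASK

The hand soap has settled: pick up the amber pump bottle, turn it upside down so that the pump end points steeply downwards (at least 45 degrees below level) and hold it so for a couple of seconds. Then set it gently upright inside the white soap dish and let go, press its pump head all the way down to its stop, and let it spring back up. Leave everything else on the worktop where it is.

Things in the scene. Friction and masses are not known exactly. Their poses are not given: they have to be found in the camera images.
- soap_bottle: Loose amber pump bottle, upright, 0.23-0.45 kg. Round body 56 mm across up to 108 mm, shoulder to 122, black collar 28 mm across to 135, thin stem, pump head 165-178 mm. Origin: centre of underside; z towards the pump; x = way the spout points (at the start away from the robot, within 1 rad of world +x). Mass centre about 65 mm up; grip the body 70-85 mm up with a tilted gripper
- pump_top (a point): Centre of the top of the black pump head (disc 28 mm across), on the bottle's axis, 178 mm above its underside when up; moves down with the head. The spout runs from it along the bottle's x, reaching 47 mm from the axis
- pump (a joint): How far the pump head is pressed down into the bottle, m: 0 = up (held by its spring), 0.015 = fully down at its stop. The spring takes about 3 N to start and 8 N to reach the stop, and pushes the head back up when released
- soap_dish: White round ceramic dish, fixed to the worktop, 96 mm outer diameter, 14 mm high; flat floor 8 mm above the worktop and at least 82 mm across inside a 5 mm rim. Origin: centre of its underside, on the worktop; z up
- spice_jar: Bystander: loose jar with red cap, 48 mm in diameter, 85 mm high, upright between the places of bottle and dish. Origin: centre of underside
- mug: Bystander: loose blue mug, 80 mm in diameter, 90 mm high, with a handle, on the far part of the worktop. Origin: centre of underside
- food_can: Bystander: loose food can with green label, 74 mm in diameter, 100 mm high, on the far part. Origin: centre of underside
- bowl: Bystander: loose white bowl, 120 mm in diameter, 55 mm high, on the far part. Origin: centre of underside
- spoon: Bystander: loose spoon 190 mm long, lying across in front of the robot. Origin: underside, middle
- dish_brush: Bystander: loose brush 200 mm long, lying at the left. Origin: underside, middle
- oil_bottle: Bystander: loose green bottle with yellow cap, 60 mm in diameter, 210 mm high, standing at the right. Origin: centre of underside
Things that resemble listed ones, but are neither listed nor needed, are in the scene too. What is shaped like the soap_bottle but pink is not meant.

How it is judged:
By the outcome, as a careful person would: the job done as asked, in the order asked, and still so for the second after the job is handed in, with the robot touching nothing.
It also fails if it takes over 69 s, if anything falls off the work surface, if the arm or the gripper's body presses on something with over 40 N, if the wrist force passes 120 N, or if a joint passes its speed limit or range.

## Working session

There is one attempt and no reset: what is moved stays moved. The work goes in short steps, Python scripts to look and compute and a tool call to move; the robot and the scene stay as the last step left them, time stands still between calls to the robot, and variables do not carry over. Pictures are saved under pics/ and viewed, at most 10 in all, crops included, and the job is handed in when it is done.

Besides the shell and the picture viewer there is one more tool, called after ">>>" in YAML: its name, and indented under it one key for each argument. send_rows: Moves the arm, as the interface text tells. Its arguments: {"type":"object","properties":{"steps":{"type":"array","items":{"type":"array","items":{"type":"number"}}},"squeeze":{"type":"number"}},"required":["steps"]}

```bash
mkdir -p pics; ls; python3 - <<'E'
from plant import ctrl
import cv2,numpy as np
from scipy.spatial.transform import Rotation as R
s=ctrl.get_state()
for k,v in s.items(): print(k,np.round(v,3))
print(R.from_quat(s['tcp_rot']).as_matrix().round(3))
ims=[ctrl.read_camera(n) for n in('side','top')]
for n,i in zip(('side','top'),ims):
    c=ctrl.calibration(n);print(n,c)
    cv2.imwrite(f'pics/{n}0.png',cv2.resize(i[:,:,::-1],(800,600),interpolation=cv2.INTER_CUBIC))
E
```

```text
pics
time 0.0
qpos [-1.353  0.287  1.578  0.     1.279 -0.15 ]
dq [-0.     0.001 -0.     0.002 -0.001 -0.   ]
joint_efforts [ 0.0000e+00 -4.0598e+01 -2.9262e+01 -0.0000e+00  6.0000e-03  0.0000e+00]
eef_pos [ 0.243 -0.629  0.212]
tcp_rot [ 0.983  0.183 -0.    -0.001]
contact_force [0.264 0.025 0.725]
wrist_torque [ 0.032 -0.035 -0.012]
finger_force 0.0
opening 0.998
[[ 0.933  0.36  -0.001]
 [ 0.36  -0.933  0.002]
 [ 0.    -0.002 -1.   ]]
side {'intrinsics': array([[438.6629386 ,   0.        , 248.2962717 ],
       [  0.        , 438.6629386 , 197.58330127],
       [  0.        ,   0.        ,   1.        ]]), 'k1': -0.06873841282458659, 'extrinsics': array([[-0.85541284, -0.5178746 , -0.008647  ,  0.4629873 ],
       [ 0.33624401, -0.56794353,  0.75125237, -0.29187782],
       [-0.39396552,  0.63972342,  0.65995842, -1.38439698],
       [ 0.        ,  0.        ,  0.        ,  1.        ]])}
top {'intrinsics': array([[489.17229958,   0.        , 249.23268337],
       [  0.        , 489.17229958, 185.57929744],
       [  0.        ,   0.        ,   1.        ]]), 'k1': -0.18337376457422577, 'extrinsics': array([[-1.78901105e-03, -9.99900285e-01,  1.40078450e-02,
        -2.10888223e-03],
       [ 9.96192548e-01, -5.61072392e-04,  8.71785081e-02,
        -5.88499982e-01],
       [-8.71619556e-02,  1.41104741e-02,  9.96094216e-01,
        -1.37446761e+00],
       [ 0.00000000e+00,  0.00000000e+00,  0.00000000e+00,
         1.00000000e+00]])}
```

View pics/top0.png

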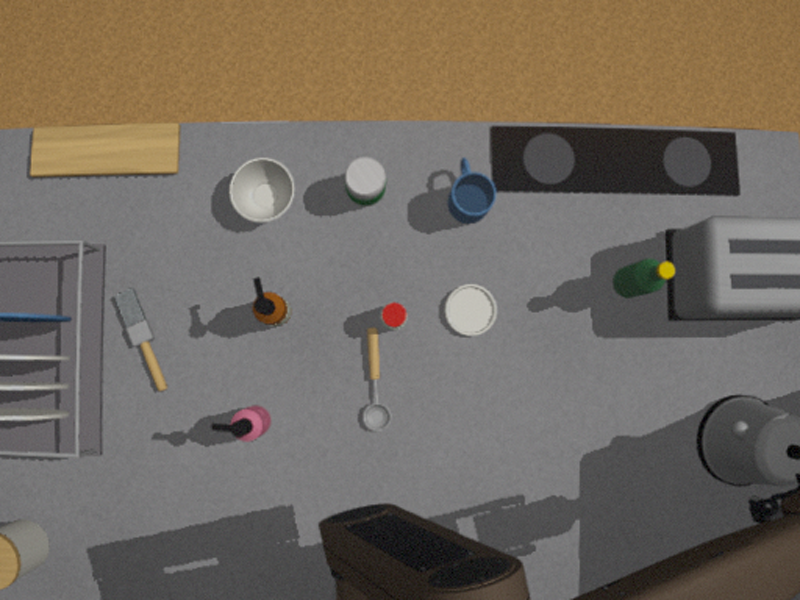

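View pics/side0.png

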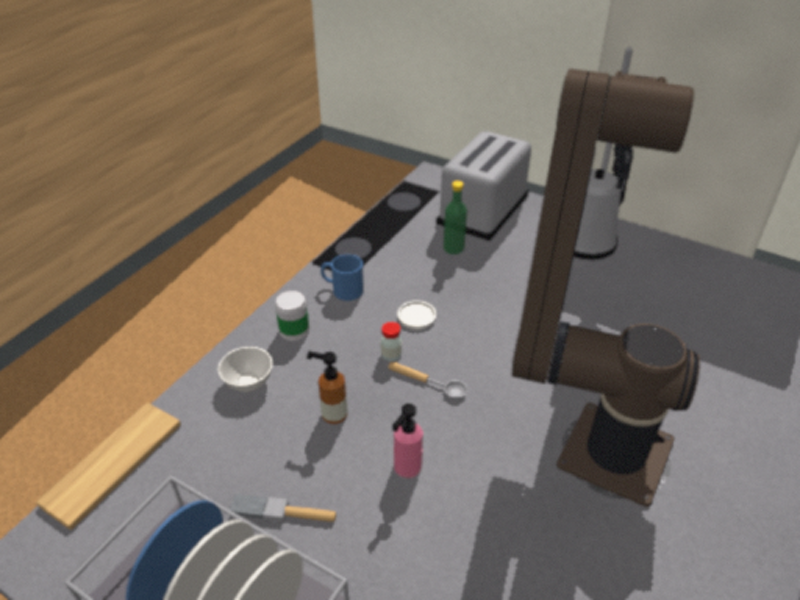

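```bash
cat > h.py <<'E'
import numpy as np,cv2
from plant import ctrl
from scipy.spatial.transform import Rotation as R
def K(n):
    c=ctrl.calibration(n);return c['intrinsics'],c['k1'],c['extrinsics']
def ray(n,u,v):  # picture pixel (512x384) -> origin, dir in world
    k,k1,E=K(n)
    d=np.array([(u-k[0,2])/k[0,0],(v-k[1,2])/k[1,1]]);p=d.copy()
    for _ in range(20): p=d/(1+k1*(p@p))
    Rm=E[:3,:3];return -Rm.T@E[:3,3], Rm.T@np.array([p[0],-p[1],-1])
def at_z(n,u,v,z):
    o,d=ray(n,u,v);return o+d*(z-o[2])/d[2]
def tri(a,b): # (n,u,v)s
    A=[];B=[]
    M=np.zeros((3,3));w=np.zeros(3)
    for t in(a,b):
        o,d=ray(*t);d/=np.linalg.norm(d);P=np.eye(3)-np.outer(d,d);M+=P;w+=P@o
    return np.linalg.solve(M,w)
def proj(n,P):
    k,k1,E=K(n);c=E[:3,:3]@np.asarray(P)+E[:3,3];p=np.array([c[0],-c[1]])/-c[2]
    p*=1+k1*(p@p);return k[:2,:2]@p+k[:2,2]
def st():
    s=ctrl.get_state();m=R.from_quat(s['tcp_rot']).as_matrix()
    print('t',round(s['time'],2),'p',np.round(s['eef_pos'],4),'q',np.round(s['qpos'],3),'F',np.round(s['contact_force'],1),'op',round(s['opening'],3),'ff',round(s['finger_force'],1));print(m.round(3));return s,m
E
python3 - <<'E'
from h import *
s=1.5625
for nm,n,u,v,z in [('head','top',262,305,.178),('spouttip','top',257,280,.172),('head','side',329,357,.178),('dish','top',470,310,.014),('dish','side',417,314,.014),('cap','top',393,315,.085),('cap','side',391,329,.085),('mug','top',473,195,.09),('oil','top',665,270,.21),('spoonhandle','top',374,330,.01),('pinkhead','top',242,428,.178),('can','top',366,178,.1),('bowl','top',262,190,.055)]:
    print(nm,n,at_z(n,u/s,v/s,z).round(3))
print('head tri',tri(('top',262/s,305/s),('side',329/s,357/s)))
a=cv2.imread('pics/top0.png')[240:380,200:360];b=cv2.imread('pics/side0.png')[330:440,280:420]
cv2.imwrite('pics/crop1.png',np.hstack([cv2.resize(a,(400,350)),cv2.resize(b,(400,350))]))
E
```

```text
head top [0.551 0.208 0.178]
spouttip top [0.592 0.217 0.172]
head side [0.546 0.212 0.178]
dish top [ 0.552 -0.152  0.014]
dish side [ 0.547 -0.148  0.014]
cap top [ 0.539 -0.008  0.085]
cap side [ 0.535 -0.004  0.085]
mug top [ 0.752 -0.151  0.09 ]
oil top [ 0.605 -0.453  0.21 ]
spoonhandle top [0.516 0.026 0.01 ]
pinkhead top [0.35  0.239 0.178]
can top [0.78  0.039 0.1  ]
bowl top [0.769 0.23  0.055]
head tri [0.55049798 0.20813953 0.1724781 ]
```

View pics/crop1.png

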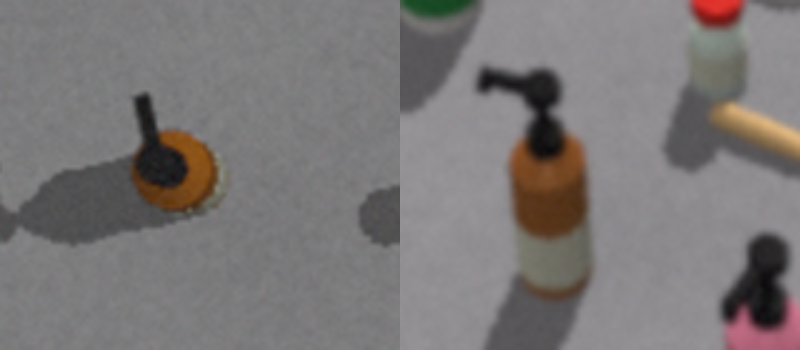

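>>> send_rows:
  steps:
    - [0,0,-0.05,0,1]
    - [0,0,-0.1,0,1]
    - [0.03,-0.03,-0.15,0,1]
    - [0.06,-0.06,-0.2,0,1]
    - [0.1,-0.09,-0.22,0,1]
    - [0.13,-0.12,-0.22,0,1]
    - [0.16,-0.15,-0.22,0,1]
    - [0.2,-0.18,-0.22,0,1]
    - [0.23,-0.21,-0.22,0,1]
    - [0.26,-0.24,-0.22,0,1]
    - [0.3,-0.27,-0.22,0,1]
    - [0.33,-0.3,-0.22,0,1]

```text
time: 1.3
eef_pos: [0.4435, -0.2289, 0.4329]
tcp_rot: [0.983, 0.183, 0.0, -0.0]
contact_force: [0.8, -0.0, -0.2]
opening: 1.004
finger_force: 0.0
```

>>> send_rows:
  steps:
    - [0.03,-0.045,0,-1,1]
    - [0.06,-0.09,0,-2,1]
    - [0.09,-0.135,0,-3,1]
    - [0.12,-0.18,0,-4,1]
    - [0.15,-0.225,0,-4.7,1]
    - [0.18,-0.27,0,-4.7,1]
    - [0.21,-0.315,0,-4.7,1]
    - [0.24,-0.36,0,-4.7,1]
    - [0.27,-0.405,0,-4.7,1]
    - [0.3,-0.45,0,-4.7,1]
    - [0.33,-0.49,0,-4.7,1]
    - [0.354,-0.528,0,-4.7,1]

```text
time: 2.5
eef_pos: [0.5754, 0.3559, 0.4326]
tcp_rot: [0.975, 0.223, -0.0, 0.0]
contact_force: [0.5, -0.3, -0.0]
opening: 1.003
finger_force: 0.0
```

```bash
python3 -c "
from h import *
st()"
```

```text
t 2.5 p [0.5754 0.3559 0.4326] q [ 0.404  0.221  1.266 -0.     1.655  1.525] F [ 0.5 -0.3 -0. ] op 1.003 ff 0.0
[[ 0.9    0.435 -0.001]
 [ 0.435 -0.9   -0.001]
 [-0.001  0.    -1.   ]]
```

>>> send_rows:
  steps:
    - [0.05,0,0,0,1]
    - [0.1,0,0,0,1]
    - [0.15,0,0,0,1]
    - [0.2,0,0,0,1]
    - [0.25,0,0,0,1]
    - [0.3,0,0,0,1]
    - [0.35,0,0,0,1]
    - [0.4,0,0,0,1]
    - [0.45,0,0,0,1]
    - [0.5,0,0,0,1]

```text
time: 3.5
eef_pos: [0.8172, 0.4612, 0.3779]
tcp_rot: [0.975, 0.223, 0.017, -0.005]
contact_force: [-0.8, -0.3, 0.6]
opening: 0.996
finger_force: 0.0
```

```bash
python3 -c "
from h import *
st()"
```

```text
t 3.5 p [0.8172 0.4612 0.3779] q [0.405 1.019 0.21  0.003 1.878 1.527] F [-0.8 -0.3  0.6] op 0.996 ff 0.0
[[ 0.9    0.435  0.03 ]
 [ 0.435 -0.9    0.017]
 [ 0.035 -0.002 -0.999]]
```

>>> send_rows:
  steps:
    - [0.05,0,0,0,1]
    - [0.1,0,0,0,1]
    - [0.15,0,0,0,1]
    - [0.2,0,0,0,1]

```text
time: 3.9
eef_pos: [0.8422, 0.4664, 0.3368]
tcp_rot: [0.974, 0.223, 0.03, -0.009]
contact_force: [0.4, 0.5, -0.0]
opening: 1.003
finger_force: 0.0
```

```bash
python3 -c "
from h import *
st()"
```

```text
t 3.9 p [0.8422 0.4664 0.3368] q [0.399 1.064 0.21  0.007 1.806 1.522] F [ 0.4  0.5 -0. ] op 1.003 ff 0.0
[[ 0.899  0.435  0.055]
 [ 0.434 -0.9    0.03 ]
 [ 0.062 -0.004 -0.998]]
```

>>> send_rows:
  steps:
    - [0,0,-0.05,0,1]
    - [0,0,-0.1,0,1]
    - [0,0,-0.15,0,1]
    - [0,0,-0.2,0,1]

```text
time: 4.3
eef_pos: [0.7884, 0.4367, 0.4793]
tcp_rot: [0.974, 0.223, 0.041, -0.012]
contact_force: [0.5, 0.4, 0.6]
opening: 1.003
finger_force: 0.0
```

```bash
python3 -c "
from h import *
st()"
```

```text
t 4.3 p [0.7884 0.4367 0.4793] q [0.391 0.907 0.21  0.01  1.939 1.516] F [0.5 0.4 0.6] op 1.003 ff 0.0
[[ 0.897  0.435  0.075]
 [ 0.433 -0.9    0.041]
 [ 0.085 -0.005 -0.996]]
```

```bash
cat > model.py <<'E'
import numpy as np
from scipy.optimize import least_squares
from scipy.spatial.transform import Rotation as R
LO=np.array([-2.77,-.9,.21,-1.53,.24,-2.84]);HI=np.array([2.77,2.22,2.48,4.67,2.81,2.84])
def fk(q,P):
    h,L2,L3,T,d,e,a=P
    A=R.from_euler('z',q[0]);p=np.array([0,0,h])+A.apply([a,d,0])
    A=A*R.from_euler('y',q[1]);p=p+A.apply([0,0,L2])
    A=A*R.from_euler('y',q[2]);p=p+A.apply([e,0,L3])
    A=A*R.from_euler('z',q[3])*R.from_euler('y',q[4])
    A=A*R.from_euler('z',q[5]+np.pi/2+0*1);p=p+A.apply([0,0,T])
    return p,A
D=[([-1.353,.287,1.578,0,1.279,-.15],[.243,-.629,.212]),([.404,.221,1.266,0,1.655,1.525],[.5754,.3559,.4326]),
([.405,1.019,.21,.003,1.878,1.527],[.8172,.4612,.3779]),([.399,1.064,.21,.007,1.806,1.522],[.8422,.4664,.3368]),([.391,.907,.21,.01,1.939,1.516],[.7884,.4367,.4793])]
P0=least_squares(lambda P:np.r_[np.ravel([fk(q,P)[0]-p for q,p in D]),.002*(P-[.2,.4,.4,.2,.1,0,0])],[.2,.4,.4,.2,.1,0,0]).x
E
python3 - <<'E'
from model import *
print(P0.round(4))
for q,p in D: print((fk(q,P0)[0]-p).round(4))
print(fk(D[0][0],P0)[1].as_matrix().round(3));print(fk(D[4][0],P0)[1].as_matrix().round(3))
E
```

```text
[ 2.417e-01  4.429e-01  5.728e-01  2.686e-01  1.010e-01  2.060e-02
 -3.000e-04]
[-0.0003 -0.      0.0001]
[0.0002 0.     0.    ]
[-0.0001 -0.0002  0.0001]
[-0.0001  0.0002 -0.0004]
[-0.0001  0.0002  0.0002]
[[ 0.933  0.36  -0.001]
 [ 0.36  -0.933  0.002]
 [ 0.    -0.002 -1.   ]]
[[ 0.897  0.435  0.075]
 [ 0.433 -0.9    0.041]
 [ 0.086 -0.004 -0.996]]
```

```bash
cat >> model.py <<'E'
def call(q,rows,w,fixed=True):
    """rows: [dx,dy,dz,deg]; w: m/rad weight on orientation"""
    q=np.array(q,float);p0,A0=fk(q,P0);M=A0.as_matrix()
    for r in rows:
        pd=p0+M@np.array(r[:3]);Ad=A0*R.from_euler('z',r[3],degrees=True)
        p,A=fk(q,P0);dp=pd-p;n=np.linalg.norm(dp);dr=(Ad*A.inv()).as_rotvec();m=np.linalg.norm(dr)
        f=min(1,.05/max(n,1e-9),.15/max(m,1e-9)); pt=p+dp*min(1,.05/max(n,1e-9));At=R.from_rotvec(dr*min(1,.15/max(m,1e-9)))*A
        def res(x):
            pp,AA=fk(x,P0);return np.r_[pp-pt,w*(At*AA.inv()).as_rotvec(),1e-3*(x-q)]
        q=least_squares(res,np.clip(q,LO+1e-6,HI-1e-6),bounds=(LO,HI)).x
    return q
def tilt(q): return np.arccos(-fk(q,P0)[1].as_matrix()[2,2])
def solve(p,Rm,q0,w=1.):
    def res(x):
        pp,AA=fk(x,P0);return np.r_[pp-p,.3*(R.from_matrix(Rm)*AA.inv()).as_rotvec()]
    return least_squares(res,np.clip(q0,LO+1e-3,HI-1e-3),bounds=(LO,HI))
E
python3 - <<'E'
from model import *
for w in (.1,.3,.5,.7,1,1.5):
    a=call(D[1][0],[[.05*i,0,0,0] for i in range(1,11)],w)
    b=call(D[2][0],[[.05*i,0,0,0] for i in range(1,5)],w)
    c=call(D[3][0],[[0,0,-.05*i,0] for i in range(1,5)],w)
    print(w,a.round(3),b.round(3),c.round(3),tilt(a).round(3),tilt(b).round(3),tilt(c).round(3))
# reachability of working poses
def ori(th,T,flip=0):
    h=np.array([np.cos(th),np.sin(th),0]);u=np.array([0,0,1.])
    z=np.sin(T)*h-np.cos(T)*u;x=np.cos(T)*h+np.sin(T)*u
    if flip:x=-x
    return np.c_[x,np.cross(z,x),z]
for T in (70,75,80):
  for th in (-.2,0,.2,.45,.65,.9):
    out=[]
    for xy,z in(((.55,.207),.08),((.55,-.15),.088),((.55,.1),.35)):
      for f in(0,1):
        Rm=ori(th,np.radians(T),f);best=min((solve(np.array([*xy,z])+.011*Rm[:,2],Rm,q0) for q0 in([.2,.5,1.8,0,.8,1.5],[.2,.5,1.8,0,.8,-1.5],[.2,.5,1.8,3.1,.8,1.5],[.2,.5,1.8,3.1,.8,-1.5],[.2,.5,1.8,1,.8,-1.5],[.2,.5,1.8,-1,.8,1.5])),key=lambda s:s.cost)
        out.append('%.0e'%best.cost+(str(best.x.round(2)) if T==75 else ''))
    print(T,th,out)
E
```

```text
0.1 [0.403 1.047 0.21  0.084 1.13  1.519] [0.397 1.07  0.21  0.064 1.258 1.517] [0.388 0.869 0.21  0.038 1.745 1.522] 0.759 0.608 0.32
0.3 [0.406 1.02  0.21  0.015 1.775 1.531] [0.398 1.056 0.21  0.018 1.704 1.523] [0.39  0.896 0.21  0.019 1.884 1.518] 0.138 0.172 0.152
0.5 [0.406 1.023 0.21  0.006 1.86  1.529] [0.399 1.059 0.21  0.009 1.788 1.522] [0.391 0.906 0.21  0.012 1.928 1.517] 0.049 0.085 0.098
0.7 [0.406 1.025 0.21  0.003 1.883 1.528] [0.399 1.06  0.21  0.006 1.811 1.521] [0.391 0.91  0.21  0.01  1.941 1.516] 0.024 0.06 0.081
1 [4.060e-01 1.025e+00 2.100e-01 1.000e-03 1.895e+00 1.528e+00] [0.399 1.061 0.21  0.005 1.824 1.521] [0.391 0.912 0.21  0.009 1.949 1.516] 0.012 0.047 0.071
1.5 [4.070e-01 1.026e+00 2.100e-01 1.000e-03 1.901e+00 1.528e+00] [0.399 1.061 0.21  0.004 1.83  1.521] [0.391 0.913 0.21  0.008 1.953 1.516] 0.005 0.04 0.066
70 -0.2 ['1e-30', '3e-23', '1e-04', '1e-04', '8e-05', '1e-26']
70 0 ['9e-31', '2e-21', '2e-06', '2e-06', '4e-04', '4e-04']
70 0.2 ['3e-26', '1e-30', '2e-28', '4e-28', '6e-28', '3e-05']
70 0.45 ['7e-19', '2e-23', '1e-26', '1e-24', '1e-26', '5
[... 1491 characters left out ...]
e-06[-0.43 -0.42  2.38  1.49  1.03  2.84]']
75 0.9 ['1e-31[-0.23  0.31  2.35  1.85  1.14 -1.09]', '1e-23[-0.23  0.31  2.35  1.85  1.14  2.05]', '6e-27[-0.91  0.48  2.05  1.23  1.49 -0.98]', '1e-30[-0.91  0.48  2.05  1.23  1.49  2.16]', '1e-26[-0.49 -0.28  2.27  1.4   1.3  -0.37]', '8e-24[-0.49 -0.28  2.27  1.4   1.3   2.77]']
80 -0.2 ['4e-26', '9e-28', '1e-04', '1e-04', '5e-24', '5e-28']
80 0 ['2e-22', '3e-25', '8e-07', '8e-07', '4e-05', '4e-05']
80 0.2 ['7e-30', '2e-30', '2e-27', '3e-27', '3e-05', '3e-05']
80 0.45 ['7e-29', '3e-20', '2e-31', '3e-31', '5e-20', '1e-24']
80 0.65 ['1e-24', '4e-21', '1e-27', '2e-20', '7e-23', '1e-23']
80 0.9 ['1e-29', '2e-26', '2e-31', '3e-24', '1e-28', '2e-24']
```

```bash
python3 - <<'E'
from model import *
w=.6
down=lambda az:np.array([[np.cos(az),np.sin(az),0],[np.sin(az),-np.cos(az),0],[0,0,-1]]).astype(float)
for xy,z in(((.5,.1),.4),((.5,.1),.3),((.45,.1),.25),((.65,.15),.3)):
    q=solve(np.array([*xy,z]),down(0.),[.1,.3,1.8,0,1.2,1.5]);q0=q.x
    for rows in (1,4):
      for sg in(1,-1):
        q=q0.copy();q[5]=2.84*sg;q1=q;tr=[]
        for i in range(40//rows):
            q=call(q,[[0,0,0,sg*8.59*(k+1)] for k in range(rows)],w)
            if (i+1)%(8//rows)==0: tr.append((round(np.degrees(tilt(q))),*q.round(1)[[0,3,4,5]],*fk(q,P0)[0].round(2)))
        print(xy,z,'q0',q0.round(2),rows,sg);[print('   ',*t) for t in tr]
E
```

```text
(0.5, 0.1) 0.4 q0 [-0.   -0.17  1.72 -0.    1.59  1.57] 1 1
    12 -0.8 0.2 1.7 2.8 0.38 -0.18 0.37
    20 -1.7 0.2 1.8 2.8 0.11 -0.27 0.33
    22 -2.8 -0.1 2.1 2.8 -0.08 -0.13 0.32
    35 -2.8 -0.6 2.3 2.8 -0.08 -0.01 0.51
    48 -2.8 -1.4 2.5 2.8 0.06 0.08 0.76
(0.5, 0.1) 0.4 q0 [-0.   -0.17  1.72 -0.    1.59  1.57] 1 -1
    13 0.7 -0.2 1.6 -2.8 0.38 0.39 0.36
    26 1.4 -0.4 1.5 -2.8 0.11 0.52 0.26
    37 1.9 -0.5 1.5 -2.8 -0.15 0.46 0.1
    47 2.4 -0.5 1.3 -2.8 -0.27 0.26 -0.07
    51 2.7 -1.0 0.9 -2.8 -0.13 0.15 -0.25
(0.5, 0.1) 0.4 q0 [-0.   -0.17  1.72 -0.    1.59  1.57] 4 1
    11 -0.6 0.2 1.6 2.8 0.43 -0.09 0.38
    20 -1.3 0.3 1.8 2.8 0.25 -0.22 0.34
    23 -2.1 0.2 2.1 2.8 0.05 -0.18 0.32
    28 -2.8 -0.2 2.2 2.8 -0.08 -0.09 0.34
    38 -2.8 -0.6 2.3 2.8 -0.08 -0.02 0.44
(0.5, 0.1) 0.4 q0 [-0.   -0.17  1.72 -0.    1.59  1.57] 4 -1
    12 0.5 -0.2 1.5 -2.8 0.44 0.29 0.37
    24 0.9 -0.4 1.5 -2.8 0.31 0.41 0.31
    36 1.3 -0.6 1.5 -2.8 0.16 0.46 0.21
    47 1.6 -0.7 1.4 -2.8 0.05 0.44 0.09
    57 1.8 -1.0 1.2 -2.8 0.01 0.36 -0.05
(0.5, 0.1) 0.3 q0 [-0.   -0.14  1.87 -0.    1
[... 2393 characters left out ...]
 1.4 -2.8 0.52 0.41 0.24
    37 1.1 -0.7 1.2 -2.8 0.32 0.5 0.08
    51 1.4 -1.2 1.0 -2.8 0.2 0.41 -0.12
    59 1.7 -1.5 1.0 -2.8 0.1 0.22 -0.27
    56 2.6 -1.5 0.6 -2.8 0.14 -0.02 -0.31
(0.65, 0.15) 0.3 q0 [0.07 0.22 1.5  0.   1.42 1.65] 4 1
    16 -0.3 0.3 1.3 2.8 0.62 -0.0 0.26
    32 -0.7 0.6 1.3 2.8 0.54 -0.12 0.18
    47 -1.0 0.9 1.2 2.8 0.46 -0.16 0.05
    56 -1.2 1.3 1.0 2.8 0.39 -0.12 -0.09
    60 -1.6 1.5 1.0 2.8 0.32 -0.04 -0.21
(0.65, 0.15) 0.3 q0 [0.07 0.22 1.5  0.   1.42 1.65] 4 -1
    16 0.4 -0.3 1.3 -2.8 0.6 0.29 0.27
    33 0.7 -0.6 1.2 -2.8 0.51 0.37 0.19
    50 0.9 -1.0 1.1 -2.8 0.44 0.38 0.07
    61 1.0 -1.5 1.0 -2.8 0.38 0.33 -0.06
    69 1.3 -1.5 1.2 -2.8 0.22 0.24 -0.18
```

```bash
cat > plan.py <<'E'
from model import *
import sys
T,th=np.radians(78),.95
zs=np.array([np.sin(T)*np.cos(th),np.sin(T)*np.sin(th),-np.cos(T)])
def score(q):
    p,A=fk(q,P0);z=A.as_matrix()[:,2]
    return np.degrees(np.arccos(z@zs))+300*max(0,.32-p[2])+100*max(0,.42-np.hypot(*p[:2]))+100*max(0,abs(p[1])-.35)+100*max(0,-.1-q[0])*.2
def plan(q,n=4,rows=10,cand=24,seed=0,w=.6):
    rg=np.random.default_rng(seed);seq=[]
    for i in range(n):
        best=None
        M=fk(q,P0)[1].as_matrix()
        for c in range(cand):
            s=np.round(M.T@(rg.normal(size=3)*[.15,.2,.25]),2) if c else np.zeros(3)
            t=rg.choice([8.5,8.5,8.5,0,-8.5]) if c else 8.5
            k=rows
            rr=[[*(s*min(1,(j+1)/k)),t*(j+1)] for j in range(k)]
            qq=call(q,rr,w);v=score(qq)
            if best is None or v<best[0]: best=(v,s,t,qq)
        v,s,t,q=best;seq.append((s,t));p,A=fk(q,P0)
        print(round(v,1),'s',s,'t',t,'q',q.round(2),'p',p.round(3),'z',A.as_matrix()[:,2].round(2),'tilt',round(np.degrees(tilt(q)),1),flush=True)
    return q
E
time python3 - <<'E'
from plan import *
q=np.array([.391,.907,.21,.01,1.939,1.516]);M=fk(q,P0)[1].as_matrix()
s=M.T@(np.array([.66,.12,.5])-fk(q,P0)[0]);print('shift',s.round(3))
s=s.round(2);q=call(q,[[*(s*min(1,(j+1)/9)),76*min(1,(j+1)/9)] for j in range(12)],.6);print(q.round(3),fk(q,P0)[0].round(3))
plan(q,5,8)
E
```

```text
shift [-0.251  0.229 -0.043]
[0.012 0.172 1.211 0.041 1.682 2.466] [0.661 0.12  0.497]
65.8 s [-0.12 -0.18  0.05] t 8.5 q [-0.11  0.18  1.32  0.19  1.54  2.84] p [0.689 0.079 0.434] z [ 0.11  0.18 -0.98] tilt 12.4
58.7 s [0. 0. 0.] t 8.5 q [-0.42  0.03  1.62  0.45  1.43  2.84] p [ 0.636 -0.045  0.374] z [ 0.23  0.36 -0.9 ] tilt 25.6
50.2 s [-0.3  -0.25 -0.12] t 8.5 q [-0.69  0.04  1.77  0.71  1.39  2.84] p [ 0.613 -0.151  0.323] z [ 0.41  0.49 -0.77] tilt 39.7
51.2 s [-0.06 -0.25 -0.18] t -8.5 q [-0.74  0.58  0.75  0.71  1.79  1.92] p [ 0.771 -0.334  0.523] z [ 0.41  0.49 -0.77] tilt 39.7
43.2 s [-0.28 -0.24  0.05] t 0.0 q [-0.34  0.31  0.83  0.65  1.69  2.34] p [0.77  0.006 0.675] z [ 0.41  0.49 -0.77] tilt 39.7
real	0m24.966s
user	0m25.349s
sys	0m0.181s
```

>>> send_rows:
  steps:
    - [-0.03,0.025,0,8.5,1]
    - [-0.06,0.05,-0.01,17,1]
    - [-0.09,0.08,-0.01,25.5,1]
    - [-0.12,0.11,-0.02,34,1]
    - [-0.15,0.14,-0.02,42.5,1]
    - [-0.18,0.16,-0.03,51,1]
    - [-0.2,0.18,-0.03,59.5,1]
    - [-0.22,0.2,-0.04,68,1]
    - [-0.24,0.22,-0.04,76.5,1]
    - [-0.25,0.23,-0.04,85,1]
    - [-0.25,0.23,-0.04,93.5,1]
    - [-0.25,0.23,-0.04,102,1]

```text
time: 5.5
eef_pos: [0.6614, 0.103, 0.4956]
tcp_rot: [0.802, -0.596, 0.016, -0.043]
contact_force: [-0.4, -0.1, -0.9]
opening: 1.005
finger_force: 0.0
```

```bash
cat > next.py <<'E'
from h import *
from plan import *
s,m=st();q=np.clip(s['qpos'],LO,HI);print('tilt',np.degrees(np.arccos(-m[2,2])).round(1),'fk err',(fk(q,P0)[0]-s['eef_pos']).round(4))
E
python3 - <<'E'
from next import *
print('model pred tilt etc')
for k in range(3): plan(q,3,10,16,seed=k)
E
```

```text
t 5.5 p [0.6614 0.103  0.4956] q [-0.017  0.165  1.222  0.051  1.679  2.84 ] F [-0.4 -0.1 -0.9] op 1.005 ff 0.0
[[ 0.289 -0.954  0.077]
 [-0.957 -0.286  0.05 ]
 [-0.025 -0.088 -0.996]]
tilt 5.2 fk err [ 0.      0.0002 -0.    ]
model pred tilt etc
63.7 s [-0.18 -0.12  0.05] t 8.5 q [-0.38 -0.02  1.62  0.34  1.45  2.84] p [ 0.617 -0.044  0.395] z [ 0.21  0.27 -0.94] tilt 19.9
62.3 s [-0.04  0.09  0.06] t -8.5 q [-0.31 -0.19  1.89  0.33  1.34  1.39] p [0.545 0.022 0.334] z [ 0.21  0.27 -0.94] tilt 19.9
55.2 s [ 0.21 -0.23 -0.11] t 8.5 q [-0.17  0.21  1.22  0.38  1.53  2.84] p [0.731 0.079 0.494] z [ 0.23  0.34 -0.91] tilt 24.2
66.7 s [0. 0. 0.] t 8.5 q [-0.44 -0.06  1.57  0.3   1.55  2.84] p [ 0.592 -0.077  0.445] z [ 0.2   0.24 -0.95] tilt 18.1
62.0 s [-0.21 -0.01 -0.26] t -8.5 q [-0.2   0.07  0.87  0.31  2.02  1.75] p [0.571 0.062 0.748] z [ 0.2   0.24 -0.95] tilt 18.1
52.8 s [-0.03 -0.2   0.45] t 8.5 q [0.02 0.08 1.58 0.39 1.27 2.84] p [0.659 0.212 0.37 ] z [ 0.21  0.37 -0.9 ] tilt 25.3
61.0 s [-0.02 -0.11  0.15] t 8.5 q [-0.35  0.13  1.59  0.38  1.31  2.84] p [ 0.68  -0.037  0.323] z [ 0.23  0.29 -0.93] tilt 22.0
57.4 s [-0.12 -0.27 -0.01] t 0.0 q [-0.31  0.53  1.03  0.41  1.43  2.84] p [ 0.86  -0.055  0.36 ] z [ 0.26  0.33 -0.91] tilt 24.7
43.7 s [-0.2  -0.01 -0.14] t 8.5 q [-0.54  0.17  1.68  0.83  1.2   2.84] p [ 0.719 -0.099  0.317] z [ 0.51  0.5  -0.71] tilt 45.2
```

>>> send_rows:
  steps:
    - [0,-0.01,0.01,8.5,1]
    - [0,-0.02,0.03,17,1]
    - [-0.01,-0.03,0.04,25.5,1]
    - [-0.01,-0.04,0.06,34,1]
    - [-0.01,-0.06,0.08,42.5,1]
    - [-0.01,-0.07,0.09,51,1]
    - [-0.02,-0.08,0.1,59.5,1]
    - [-0.02,-0.09,0.12,68,1]
    - [-0.02,-0.1,0.14,76.5,1]
    - [-0.02,-0.11,0.15,85,1]

```text
time: 6.5
eef_pos: [0.6809, -0.0419, 0.3276]
tcp_rot: [-0.659, 0.731, 0.029, 0.173]
contact_force: [0.2, 0.4, 0.0]
opening: 1.001
finger_force: 0.0
```

```bash
python3 - <<'E'
from next import *
for k in range(4): print(k);plan(q,3,12,16,seed=k)
E
```

```text
t 6.5 p [ 0.6809 -0.0419  0.3276] q [-0.34   0.14   1.571  0.342  1.326  2.838] F [0.2 0.4 0. ] op 1.001 ff 0.0
[[-0.071 -0.974  0.215]
 [-0.954  0.129  0.27 ]
 [-0.29  -0.186 -0.939]]
tilt 20.2 fk err [ 0.0003  0.0005 -0.0001]
0
56.3 s [-0.52 -0.25 -0.27] t -8.5 q [0.14 0.71 0.21 0.26 1.91 1.74] p [0.802 0.282 0.657] z [ 0.24  0.28 -0.93] tilt 21.8
49.5 s [0.11 0.03 0.18] t 8.5 q [0.04 0.67 0.67 0.37 1.47 2.84] p [0.911 0.231 0.469] z [ 0.3   0.37 -0.88] tilt 28.5
23.6 s [0. 0. 0.] t 8.5 q [-0.15  0.34  1.46  1.01  0.96  2.84] p [0.859 0.162 0.358] z [ 0.56  0.62 -0.56] tilt 56.1
1
55.9 s [ 0.05 -0.05 -0.17] t 8.5 q [-0.86 -0.    1.83  0.73  1.36  2.84] p [ 0.57  -0.237  0.316] z [ 0.5   0.41 -0.76] tilt 40.6
51.3 s [-0.27  0.08 -0.19] t -8.5 q [-0.69 -0.23  1.49  0.7   1.68  1.56] p [ 0.548 -0.099  0.626] z [ 0.5   0.41 -0.76] tilt 40.6
32.9 s [-0.27 -0.25  0.45] t 8.5 q [-0.04 -0.11  2.04  0.99  0.76  2.84] p [0.635 0.233 0.3  ] z [ 0.57  0.56 -0.61] tilt 52.7
2
55.0 s [-0.03 -0.09 -0.2 ] t 8.5 q [-0.84 -0.02  1.85  0.74  1.35  2.84] p [ 0.573 -0.22   0.315] z [ 0.51  0.42 -0.75] tilt 41.1
49.2 s [-0.26 -0.15 -0.09] t -8.5 q [-0.62  0.29  1.06  0.69  1.57  1.54] p [ 0.758 -0.205  0.568] z [ 0.51  0.42 -0.75] tilt 41.1
38.9 s [-0.17 -0.44  0.2 ] t -8.5 q [0.11 0.49 0.66 0.38 1.38 0.45] p [0.859 0.291 0.646] z [ 0.51  0.42 -0.75] tilt 41.1
3
57.6 s [-0.13 -0.12  0.04] t 0.0 q [-0.24  0.35  1.34  0.39  1.3   2.84] p [0.785 0.015 0.319] z [ 0.24  0.32 -0.92] tilt 23.5
49.5 s [-0.01 -0.15 -0.39] t 8.5 q [-0.76  0.12  1.6   0.77  1.4   2.84] p [ 0.654 -0.229  0.378] z [ 0.51  0.46 -0.73] tilt 43.3
41.6 s [-0.14  0.04  0.12] t 0.0 q [-0.53  0.11  1.71  0.85  1.18  2.84] p [ 0.713 -0.086  0.336] z [ 0.54  0.49 -0.68] tilt 46.9
```

```bash
python3 - <<'E'
from next import *
s=np.array([-.32,-.19,-.03]);q=call(q,[[*(s*(j+1)/9),0] for j in range(9)],.6);print(q.round(2),fk(q,P0)[0].round(3),tilt(q)*57.3)
for k in range(2): print(k);plan(q,2,12,20,seed=k)
E
```

```text
t 6.5 p [ 0.6809 -0.0419  0.3276] q [-0.34   0.14   1.571  0.342  1.326  2.838] F [0.2 0.4 0. ] op 1.001 ff 0.0
[[-0.071 -0.974  0.215]
 [-0.954  0.129  0.27 ]
 [-0.29  -0.186 -0.939]]
tilt 20.2 fk err [ 0.0003  0.0005 -0.0001]
[-0.26  0.29  1.35  0.38  1.37  2.84] [0.761 0.001 0.363] 23.198849879251654
0
45.2 s [-0.03 -0.06 -0.15] t 8.5 q [-0.65  0.09  1.76  0.84  1.25  2.84] p [ 0.668 -0.143  0.318] z [ 0.53  0.49 -0.69] tilt 46.1
38.9 s [-0.31 -0.07  0.02] t 0.0 q [-0.54  0.16  1.66  0.91  1.2   2.84] p [ 0.734 -0.096  0.347] z [ 0.57  0.52 -0.64] tilt 49.9
1
47.3 s [ 0.05 -0.04 -0.17] t 8.5 q [-0.71  0.1   1.7   0.8   1.32  2.84] p [ 0.658 -0.188  0.343] z [ 0.52  0.47 -0.71] tilt 44.5
43.6 s [-0.29  0.05 -0.16] t -8.5 q [-0.53 -0.07  1.33  0.73  1.58  1.57] p [ 0.642 -0.048  0.647] z [ 0.52  0.47 -0.71] tilt 44.5
```

>>> send_rows:
  steps:
    - [-0.04,-0.02,0,-5,1]
    - [-0.08,-0.04,0,-10,1]
    - [-0.12,-0.06,-0.01,-15,1]
    - [-0.16,-0.08,-0.01,-20,1]
    - [-0.2,-0.11,-0.02,-25,1]
    - [-0.24,-0.13,-0.02,-28,1]
    - [-0.28,-0.15,-0.03,-28,1]
    - [-0.32,-0.17,-0.03,-28,1]

```text
time: 7.3
eef_pos: [0.8609, 0.2299, 0.4805]
tcp_rot: [0.822, -0.541, 0.015, -0.178]
contact_force: [-0.0, -1.0, 1.6]
opening: 0.997
finger_force: 0.0
```

```bash
python3 - <<'E'
from next import *
for k in range(4): print(k);plan(q,3,12,16,seed=k)
E
```

```text
t 7.3 p [0.8609 0.2299 0.4805] q [0.069 0.607 0.705 0.263 1.582 2.839] F [-0.  -1.   1.6] op 0.997 ff 0.0
[[ 0.414 -0.884  0.218]
 [-0.895 -0.351  0.276]
 [-0.167 -0.309 -0.936]]
tilt 20.6 fk err [0.0002 0.0005 0.0001]
0
32.5 s [-0.07 -0.25  0.03] t 8.5 q [-0.14  0.44  1.3   0.79  1.06  2.84] p [0.881 0.146 0.341] z [ 0.46  0.56 -0.69] tilt 46.5
27.8 s [-0.08 -0.17 -0.46] t 8.5 q [-0.56  0.17  1.86  1.37  1.12  2.84] p [ 0.741 -0.064  0.316] z [ 0.73  0.58 -0.35] tilt 69.6
20.8 s [-0.28  0.03  0.15] t 0.0 q [-0.29  0.28  1.68  1.52  0.89  2.84] p [0.85  0.071 0.359] z [ 0.77  0.58 -0.27] tilt 74.2
1
31.6 s [-0.14  0.02  0.01] t 8.5 q [-0.13  0.18  1.62  0.83  1.04  2.84] p [0.756 0.179 0.346] z [ 0.44  0.59 -0.68] tilt 47.0
31.0 s [-0.3  -0.05 -0.14] t -8.5 q [0.09 0.17 1.08 0.6  1.32 1.62] p [0.734 0.312 0.652] z [ 0.44  0.59 -0.68] tilt 47.0
23.3 s [0. 0. 0.] t 8.5 q [-0.03  0.08  1.33  0.83  1.23  2.84] p [0.728 0.265 0.597] z [ 0.45  0.68 -0.58] tilt 54.8
2
33.9 s [0. 0. 0.] t 8.5 q [-0.18  0.28  1.44  0.78  1.12  2.84] p [0.811 0.128 0.375] z [ 0.44  0.56 -0.7 ] tilt 45.8
29.6 s [-0.11 -0.26  0.09] t 0.0 q [-0.15  0.64  0.97  0.81  1.15  2.84] p [0.969 0.132 0.374] z [ 0.47  0.6  -0.65] tilt 49.6
21.2 s [-0.24 -0.04 -0.05] t 8.5 q [-0.04  0.35  1.69  1.76  0.66  2.84] p [0.867 0.227 0.309] z [ 0.78  0.57 -0.26] tilt 75.2
3
33.9 s [0. 0. 0.] t 8.5 q [-0.18  0.28  1.44  0.78  1.12  2.84] p [0.811 0.128 0.375] z [ 0.44  0.56 -0.7 ] tilt 45.8
26.7 s [-0.15 -0.22 -0.32] t 8.5 q [-0.48  0.16  1.88  1.41  1.07  2.84] p [ 0.749 -0.014  0.311] z [ 0.72  0.6  -0.34] tilt 70.0
22.2 s [-0.06  0.08  0.16] t 0.0 q [-0.17  0.28  1.76  1.56  0.8   2.84] p [0.83  0.155 0.305] z [ 0.73  0.6  -0.32] tilt 71.2
```

>>> send_rows:
  steps:
    - [-0.01,0,0,8.5,1]
    - [-0.02,0,0,17,1]
    - [-0.03,0,0,25.5,1]
    - [-0.05,0.01,0,34,1]
    - [-0.06,0.01,0,42.5,1]
    - [-0.07,0.01,0,51,1]
    - [-0.08,0.01,0,59.5,1]
    - [-0.09,0.01,0,68,1]
    - [-0.1,0.01,0,76.5,1]
    - [-0.12,0.02,0,85,1]
    - [-0.13,0.02,0.01,93.5,1]
    - [-0.14,0.02,0.01,102,1]

```text
time: 8.5
eef_pos: [0.7556, 0.1734, 0.3528]
tcp_rot: [-0.617, 0.687, 0.08, 0.376]
contact_force: [-0.4, 0.5, 0.4]
opening: 0.996
finger_force: 0.0
```

```bash
sed -i 's/\.32-p\[2\]/.26-p[2]/' plan.py; python3 - <<'E'
from next import *
for k in range(5): print(k);plan(q,2,12,20,seed=k)
E
```

```text
t 8.5 p [0.7556 0.1734 0.3528] q [-0.126  0.181  1.591  0.785  1.075  2.838] F [-0.4  0.5  0.4] op 0.996 ff 0.0
[[ 0.044 -0.908  0.417]
 [-0.787  0.226  0.574]
 [-0.615 -0.353 -0.705]]
tilt 45.2 fk err [0.0005 0.0009 0.0003]
0
19.1 s [-0.26 -0.03 -0.22] t 8.5 q [-0.22  0.04  2.13  1.6   0.86  2.84] p [0.678 0.164 0.253] z [ 0.7   0.62 -0.35] tilt 69.7
14.9 s [-0.27  0.05  0.15] t 0.0 q [0.08 0.26 1.78 1.78 0.6  2.84] p [0.806 0.313 0.325] z [ 0.75  0.61 -0.26] tilt 74.8
1
18.5 s [-0.36 -0.21 -0.33] t 8.5 q [-0.3   0.09  2.03  1.52  0.94  2.84] p [0.713 0.111 0.278] z [ 0.7   0.63 -0.34] tilt 70.2
14.5 s [-0.29  0.15 -0.03] t -8.5 q [-0.05 -0.16  1.71  1.08  0.84  1.84] p [0.696 0.244 0.577] z [ 0.7   0.63 -0.34] tilt 70.2
2
19.2 s [-0.1  -0.12 -0.15] t 8.5 q [-0.28  0.15  1.99  1.56  0.9   2.84] p [0.738 0.114 0.261] z [ 0.71  0.61 -0.34] tilt 69.9
16.2 s [-0.2  -0.09  0.2 ] t 0.0 q [-0.1   0.54  1.5   1.68  0.74  2.84] p [0.94  0.185 0.277] z [ 0.76  0.6  -0.26] tilt 74.6
3
26.2 s [-0.38 -0.3  -0.7 ] t 8.5 q [-0.68  0.01  2.01  1.23  1.31  2.84] p [ 0.636 -0.067  0.314] z [ 0.65  0.65 -0.4 ] tilt 66.3
19.2 s [-0.33  0.05  0.06] t -8.5 q [-0.33  0.    1.5   1.09  1.19  1.69] p [0.75  0.085 0.595] z [ 0.65  0.65 -0.4 ] tilt 66.3
4
20.1 s [-0.26 -0.18 -0.06] t 8.5 q [-0.06  0.23  1.92  1.74  0.69  2.84] p [0.771 0.226 0.25 ] z [ 0.74  0.59 -0.34] tilt 70.4
17.2 s [-0.27  0.07 -0.06] t -8.5 q [0.   0.06 1.59 1.12 0.71 1.87] p [0.792 0.259 0.533] z [ 0.74  0.59 -0.34] tilt 70.4
```

>>> send_rows:
  steps:
    - [-0.03,-0.02,-0.03,8.5,1]
    - [-0.06,-0.04,-0.06,17,1]
    - [-0.09,-0.05,-0.08,25.5,1]
    - [-0.12,-0.07,-0.11,34,1]
    - [-0.15,-0.09,-0.14,42.5,1]
    - [-0.18,-0.1,-0.16,51,1]
    - [-0.21,-0.12,-0.19,59.5,1]
    - [-0.24,-0.14,-0.22,68,1]
    - [-0.27,-0.16,-0.25,76.5,1]
    - [-0.3,-0.18,-0.28,85,1]
    - [-0.33,-0.19,-0.3,93.5,1]
    - [-0.36,-0.21,-0.33,102,1]

```text
time: 9.7
eef_pos: [0.7181, 0.1047, 0.286]
tcp_rot: [-0.257, 0.779, 0.23, 0.523]
contact_force: [0.2, 0.5, 1.3]
opening: 1.001
finger_force: 0.0
```

```bash
python3 - <<'E'
from next import *
for k in range(5): print(k);plan(q,1,6,25,seed=k)
E
```

```text
t 9.7 p [0.7181 0.1047 0.286 ] q [-0.307  0.09   2.002  1.491  0.947  2.838] F [0.2 0.5 1.3] op 1.001 ff 0.0
[[-0.32  -0.641  0.697]
 [-0.16   0.762  0.627]
 [-0.934  0.089 -0.347]]
tilt 69.7 fk err [0.0009 0.001  0.0007]
0
14.5 s [-0.55  0.2   0.24] t -8.5 q [0.03 0.16 1.52 1.16 0.72 2.59] p [0.821 0.291 0.499] z [ 0.7   0.63 -0.35] tilt 69.7
1
13.9 s [-0.26  0.25  0.05] t 0.0 q [ 0.04 -0.02  2.03  1.68  0.65  2.84] p [0.692 0.288 0.345] z [ 0.73  0.63 -0.28] tilt 73.6
2
14.5 s [-0.12  0.01  0.19] t -8.5 q [-0.03  0.39  1.55  1.45  0.71  2.19] p [0.883 0.252 0.334] z [ 0.7   0.63 -0.35] tilt 69.7
3
14.2 s [-0.08  0.01  0.16] t 0.0 q [-0.07  0.34  1.71  1.62  0.74  2.84] p [0.843 0.227 0.289] z [ 0.71  0.63 -0.31] tilt 71.6
4
13.9 s [-0.    0.3  -0.05] t 0.0 q [ 0.07 -0.37  2.41  1.69  0.62  2.84] p [0.524 0.294 0.291] z [ 0.71  0.63 -0.31] tilt 71.8
```

```bash
python3 - <<'E'
from next import *
import plan as pl
for th in(.75,.85):
    pl.zs[:]=[np.sin(1.36)*np.cos(th),np.sin(1.36)*np.sin(th),-np.cos(1.36)]
    for k in range(2): print(k);plan(q,1,5,60,seed=k)
E
```

```text
t 9.7 p [0.7181 0.1047 0.286 ] q [-0.307  0.09   2.002  1.491  0.947  2.838] F [0.2 0.5 1.3] op 1.001 ff 0.0
[[-0.32  -0.641  0.697]
 [-0.16   0.762  0.627]
 [-0.934  0.089 -0.347]]
tilt 69.7 fk err [0.0009 0.001  0.0007]
0
4.8 s [-0.28  0.03  0.15] t 0.0 q [-0.09  0.23  1.78  1.62  0.76  2.84] p [0.813 0.211 0.332] z [ 0.73  0.63 -0.28] tilt 73.7
1
5.0 s [-0.26  0.25  0.05] t 0.0 q [-0.01 -0.01  2.04  1.66  0.69  2.84] p [0.695 0.266 0.339] z [ 0.72  0.63 -0.29] tilt 73.3
0
8.9 s [-0.28  0.03  0.15] t 0.0 q [-0.09  0.23  1.78  1.62  0.76  2.84] p [0.813 0.211 0.332] z [ 0.73  0.63 -0.28] tilt 73.7
1
8.8 s [-0.26  0.25  0.05] t 0.0 q [-0.01 -0.01  2.04  1.66  0.69  2.84] p [0.695 0.266 0.339] z [ 0.72  0.63 -0.29] tilt 73.3
```

>>> send_rows:
  steps:
    - [-0.05,0,0.03,0,1]
    - [-0.1,0.01,0.06,0,1]
    - [-0.15,0.01,0.08,0,1]
    - [-0.2,0.02,0.1,0,1]
    - [-0.24,0.03,0.13,0,1]
    - [-0.28,0.03,0.15,0,1]

```text
time: 10.3
eef_pos: [0.8221, 0.2245, 0.3363]
tcp_rot: [-0.263, 0.754, 0.22, 0.56]
contact_force: [1.0, -0.6, 0.3]
opening: 1.0
finger_force: 0.0
```

```bash
python3 - <<'E'
from next import *
import plan as pl
# required roll so that y is horizontal & x down, and IK at work poses
z=m[:,2];y=np.cross(z,[0,0,-1]);y/=np.linalg.norm(y);x=np.cross(y,z);G=np.c_[x,y,z]
print('theta',np.arctan2(z[1],z[0]).round(3),'roll deg',np.degrees((R.from_matrix(m).inv()*R.from_matrix(G)).as_rotvec()).round(1))
for nm,p in(('bottle',[.549,.207,.08]),('back',np.array([.549,.207,.08])-.12*z),('up',[.549,.207,.30]),('mid',[.6,.05,.35]),('dish',[.55,-.15,.1]),('dishup',[.55,-.15,.3])):
    for f in(0,180):
        g=G@R.from_euler('z',f,degrees=True).as_matrix()
        s1=min((solve(np.array(p)+.011*z,g,np.r_[q[:5],b]) for b in(2.8,1.5,0,-1)),key=lambda s:s.cost);print(nm,f,'%.0e'%s1.cost,s1.x.round(2))
E
```

```text
t 10.3 p [0.8221 0.2245 0.3363] q [-0.07   0.253  1.751  1.626  0.745  2.838] F [ 1.  -0.6  0.3] op 1.0 ff 0.0
[[-0.233 -0.644  0.729]
 [-0.15   0.764  0.627]
 [-0.961  0.037 -0.275]]
tilt 74.0 fk err [0.001  0.001  0.0008]
theta 0.711 roll deg [ 0.  -0.  -2.2]
bottle 0 3e-16 [-0.16  0.25  2.42  2.1   1.02  1.99]
bottle 180 1e-21 [-0.16  0.25  2.42  2.1   1.02 -1.15]
back 0 2e-03 [-0.47  0.14  2.48  1.66  1.2   2.15]
back 180 2e-03 [-0.47  0.14  2.48  1.66  1.2  -1.  ]
up 0 9e-24 [-0.16 -0.33  2.4   1.64  0.82  2.72]
up 180 1e-23 [-0.16 -0.33  2.4   1.64  0.82 -0.42]
mid 0 1e-22 [-0.5  -0.23  2.22  1.44  1.14  2.8 ]
mid 180 1e-27 [-0.5  -0.23  2.22  1.44  1.14 -0.34]
dish 0 1e-28 [-0.92  0.37  2.17  1.36  1.38  2.18]
dish 180 4e-28 [-0.92  0.37  2.17  1.36  1.38 -0.96]
dishup 0 1e-26 [-0.92 -0.03  2.14  1.3   1.48  2.6 ]
dishup 180 2e-30 [-0.92 -0.03  2.14  1.3   1.48 -0.54]
```

>>> send_rows:
  steps:
    - [0.015,0.025,-0.03,-2.2,1]
    - [0.03,0.05,-0.06,-2.2,1]
    - [0.045,0.075,-0.09,-2.2,1]
    - [0.06,0.1,-0.12,-2.2,1]
    - [0.08,0.125,-0.15,-2.2,1]
    - [0.09,0.145,-0.17,-2.2,1]
    - [0.101,0.161,-0.189,-2.2,1]
    - [0.101,0.161,-0.189,-2.2,1]

```text
time: 11.1
eef_pos: [0.5537, 0.2133, 0.2953]
tcp_rot: [-0.278, 0.749, 0.21, 0.563]
contact_force: [-0.7, -0.8, 0.1]
opening: 0.999
finger_force: 0.0
```

```bash
cat > go.py <<'E'
from next import *
def to(gp,roll=None):  # tool-frame shift bringing the grasp point to gp (world)
    g=s['eef_pos']-.011*m[:,2];d=np.array(gp)-g
    print('grasp',g.round(4),'shift',(m.T@d).round(4),'len',np.linalg.norm(d).round(3));return m.T@d
E
python3 - <<'E'
from go import *
print('y_z',m[2,1]);to([.549,.207,.078])
t=ctrl.read_camera('top');sd=ctrl.read_camera('side')
cv2.imwrite('pics/look1.png',np.hstack([cv2.resize(t[140:260,100:240],(400,343))[:,:,::-1],cv2.resize(sd[150:290,150:290],(343,343))[:,:,::-1]]))
E
```

```text
t 11.1 p [0.5537 0.2133 0.2953] q [-0.156 -0.338  2.401  1.638  0.824  2.728] F [-0.7 -0.8  0.1] op 0.999 ff 0.0
[[-0.211 -0.653  0.728]
 [-0.18   0.758  0.627]
 [-0.961  0.001 -0.277]]
tilt 73.9 fk err [0.001  0.001  0.0008]
y_z 0.001110818784669898
grasp [0.5457 0.2064 0.2984] shift [ 0.2109 -0.0019  0.064 ] len 0.22
```

View pics/look1.png

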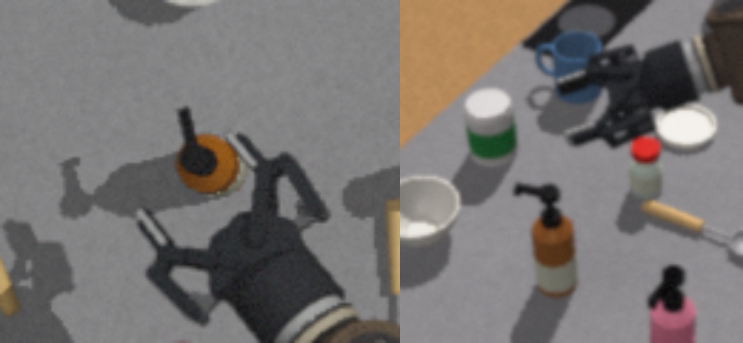

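```bash
python3 - <<'E'
from go import *
print(at_z('top',169.7,195,.178),at_z('top',168.3,206.5,.298),proj('top',[.5457,.2064,.2984]))
u=(100+205*.35,140+166*.35);print('shoulder',u,at_z('top',*u,.11))
for f in (.5,1): pass
q2=call(q,[[.21*(j+1)/7,-.002,.064*(j+1)/7,0] for j in range(8)],.6);print(q2.round(3),(fk(q2,P0)[0]-.011*m[:,2]).round(4))
E
```

```text
t 11.2 p [0.5564 0.2127 0.2974] q [-0.156 -0.334  2.395  1.64   0.824  2.728] F [ 0.7  0.5 -0.1] op 1.001 ff 0.0
[[-0.209 -0.652  0.729]
 [-0.179  0.759  0.626]
 [-0.961  0.    -0.276]]
tilt 74.0 fk err [0.001  0.001  0.0008]
[0.55114922 0.20241481 0.178     ] [0.51643192 0.18747072 0.298     ] [160.27728343 193.80360721]
shoulder (171.75, 198.1) [0.54742773 0.2069161  0.11      ]
[-0.15   0.352  2.393  2.145  1.051  1.916] [0.5539 0.208  0.0504]
```

```bash
python3 - <<'E'
from go import *
a=cv2.imread('pics/look1.png')
p0=s['eef_pos']
for dz,c in((.008,(0,0,255)),(-.011,(0,255,0)),(-.065,(255,0,0)),(-.15,(0,255,255))):
  for yy in(-.0425,0,.0425):
    P=p0+m@[0,yy,dz]
    u,v=proj('top',P);cv2.circle(a,(int((u-100)/.35),int((v-140)/.35)),3,c,-1)
    u,v=proj('side',P);cv2.circle(a,(400+int((u-150)*343/140),int((v-150)*343/140)),3,c,-1)
cv2.imwrite('pics/look1o.png',a)
E
```

```text
t 11.2 p [0.5564 0.2127 0.2974] q [-0.156 -0.334  2.395  1.64   0.824  2.728] F [ 0.7  0.5 -0.1] op 1.001 ff 0.0
[[-0.209 -0.652  0.729]
 [-0.179  0.759  0.626]
 [-0.961  0.    -0.276]]
tilt 74.0 fk err [0.001  0.001  0.0008]
```

View pics/look1o.png

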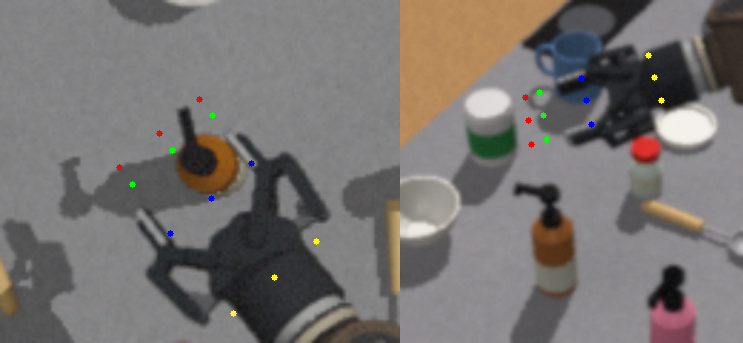

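```bash
python3 - <<'E'
from go import *
t=ctrl.read_camera('top');sd=ctrl.read_camera('side');st()
np.savez('im.npz',t=t,sd=sd)
a=cv2.resize(t[175:250,135:215],None,fx=5,fy=5,interpolation=cv2.INTER_CUBIC)[:,:,::-1].copy();b=cv2.resize(sd[160:230,190:270],None,fx=5,fy=5,interpolation=cv2.INTER_CUBIC)[:,:,::-1].copy()
s=ctrl.get_state();p0=s['eef_pos']
for dz,c in((.008-.013,(0,0,255)),(-.011-.013,(0,255,0)),(-.065,(255,0,0))):
  for yy in(-.0425,.0425):
    P=p0+m@[0,yy,dz]
    u,v=proj('top',P);cv2.circle(a,(int((u-135)*5),int((v-175)*5)),3,c,-1)
    u,v=proj('side',P);cv2.circle(b,(int((u-190)*5),int((v-160)*5)),3,c,-1)
o=np.zeros((375,800,3),np.uint8);o[:375,:400]=a;o[:350,400:]=b
cv2.imwrite('pics/look2.png',o)
E
```

```text
t 11.2 p [0.5564 0.2127 0.2974] q [-0.156 -0.334  2.395  1.64   0.824  2.728] F [ 0.7  0.5 -0.1] op 1.001 ff 0.0
[[-0.209 -0.652  0.729]
 [-0.179  0.759  0.626]
 [-0.961  0.    -0.276]]
tilt 74.0 fk err [0.001  0.001  0.0008]
t 11.3 p [0.5572 0.2126 0.2973] q [-0.156 -0.331  2.393  1.639  0.824  2.728] F [-0.2  0.1 -1. ] op 0.999 ff 0.0
[[-0.21  -0.652  0.729]
 [-0.179  0.759  0.626]
 [-0.961  0.001 -0.276]]
```

View pics/look2.png

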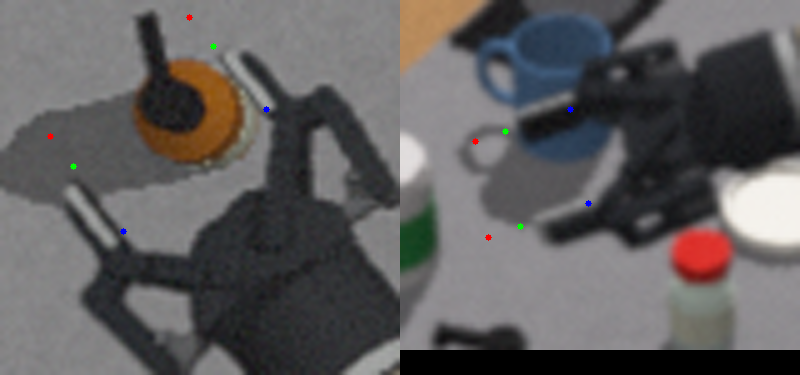

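>>> send_rows:
  squeeze: 30
  steps:
    - [0,0,0,0,-1]
    - [0,0,0,0,-1]
    - [0,0,0,0,-1]
    - [0,0,0,0,-1]
    - [0,0,0,0,-1]

```text
time: 11.8
eef_pos: [0.5559, 0.2129, 0.2951]
tcp_rot: [-0.277, 0.75, 0.21, 0.563]
contact_force: [-0.3, 0.1, 0.1]
opening: 0.141
finger_force: 0.0
```

```bash
python3 - <<'E'
from go import *
t=ctrl.read_camera('top');sd=ctrl.read_camera('side')
a=cv2.resize(t[175:250,135:215],None,fx=5,fy=5,interpolation=cv2.INTER_CUBIC)[:,:,::-1].copy();b=cv2.resize(sd[160:230,190:270],None,fx=5,fy=5,interpolation=cv2.INTER_CUBIC)[:,:,::-1].copy()
p0=s['eef_pos']
for dz,c in((.008,(0,0,255)),(-.011,(0,255,0)),(-.065,(255,0,0))):
    P=p0+m@[0,0,dz]
    u,v=proj('top',P);cv2.circle(a,(int((u-135)*5),int((v-175)*5)),3,c,-1)
    u,v=proj('side',P);cv2.circle(b,(int((u-190)*5),int((v-160)*5)),3,c,-1)
o=np.zeros((375,800,3),np.uint8);o[:375,:400]=a;o[:350,400:]=b
cv2.imwrite('pics/look3.png',o)
E
```

```text
t 11.8 p [0.5559 0.2129 0.2951] q [-0.156 -0.332  2.397  1.639  0.824  2.728] F [-0.3  0.1  0.1] op 0.141 ff 0.0
[[-0.213 -0.652  0.728]
 [-0.179  0.758  0.627]
 [-0.961  0.003 -0.278]]
tilt 73.9 fk err [0.001  0.001  0.0008]
```

View pics/look3.png

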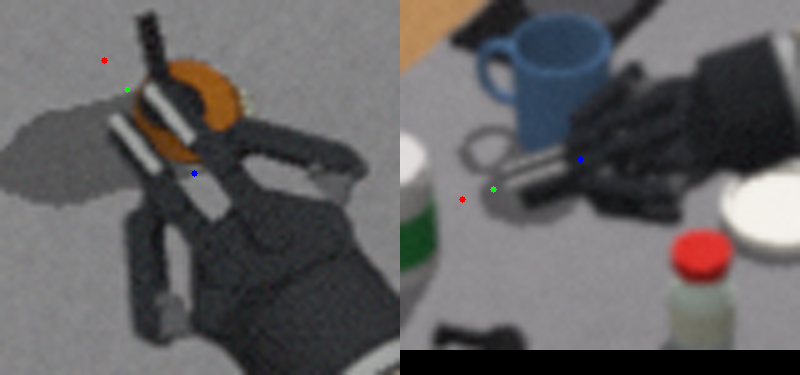

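```bash
python3 - <<'E'
from go import *
P=tri(('top',161,195.4),('side',212,198.2));print(P, (P-s['eef_pos']).round(4), 'tool',(m.T@(P-s['eef_pos'])).round(4))
print(proj('top',P),proj('side',P))
# base of arm check: predicted elbow/wrist? cuff etc. bottle from fresh picture
print(tri(('top',135+172/5,175+103/5),('side',190+(500-400)/5,160+338/5)))
E
```

```text
t 11.9 p [0.5558 0.2129 0.2952] q [-0.156 -0.332  2.397  1.639  0.824  2.728] F [-0.4 -0.4  0.1] op 0.004 ff 0.0
[[-0.213 -0.652  0.728]
 [-0.179  0.758  0.627]
 [-0.961  0.003 -0.278]]
tilt 73.9 fk err [0.001  0.001  0.0008]
[0.54025307 0.20357296 0.29852378] [-0.0156 -0.0093  0.0034] tool [ 0.0017  0.0031 -0.0181]
[161.45216269 196.15618595] [211.3011863 198.1260857]
[0.55165802 0.20500911 0.17268957]
```

```bash
sed -i 's/\.011\*m/.035*m/' go.py; python3 - <<'E'
from go import *
to([.55,.206,.30]);to([.55,.206,.20]);to([.55,.206,.078])
d=to([.55,.206,.078]);a=to([.55,.206,.27]);q2=call(q,[[*(a*(j+1)/2),0] for j in range(2)]+[[*(a+(d-a)*(j+1)/8),0] for j in range(9)],.6);print(q2.round(3))
E
```

```text
t 11.9 p [0.5558 0.2129 0.2952] q [-0.156 -0.332  2.397  1.639  0.824  2.728] F [-0.4 -0.4  0.1] op 0.004 ff 0.0
[[-0.213 -0.652  0.728]
 [-0.179  0.758  0.627]
 [-0.961  0.003 -0.278]]
tilt 73.9 fk err [0.001  0.001  0.0008]
grasp [0.5303 0.1909 0.3049] shift [-0.0022 -0.0014  0.0251] len 0.025
grasp [0.5303 0.1909 0.3049] shift [ 0.0939 -0.0017  0.0529] len 0.108
grasp [0.5303 0.1909 0.3049] shift [ 0.2111 -0.0021  0.0868] len 0.228
grasp [0.5303 0.1909 0.3049] shift [ 0.2111 -0.0021  0.0868] len 0.228
grasp [0.5303 0.1909 0.3049] shift [ 0.0266 -0.0015  0.0335] len 0.043
[-0.107  0.378  2.354  2.182  1.028  1.92 ]
```

>>> send_rows:
  steps:
    - [-0.002,-0.002,0.012,0,1]
    - [-0.002,-0.002,0.025,0,1]
    - [-0.002,-0.002,0.025,0,1]
    - [-0.002,-0.002,0.025,0,1]
    - [-0.002,-0.002,0.025,0,1]
    - [0.022,-0.002,0.032,0,1]
    - [0.046,-0.002,0.039,0,1]
    - [0.07,-0.002,0.046,0,1]
    - [0.094,-0.002,0.053,0,1]
    - [0.094,-0.002,0.053,0,1]

```text
time: 12.9
eef_pos: [0.5737, 0.2275, 0.186]
tcp_rot: [-0.276, 0.752, 0.211, 0.56]
contact_force: [0.2, -0.5, -0.3]
opening: 1.002
finger_force: 0.0
```

```bash
python3 - <<'E'
from go import *
to([.55,.206,.078])
t=ctrl.read_camera('top');sd=ctrl.read_camera('side')
a=cv2.resize(t[165:240,135:215],None,fx=5,fy=5,interpolation=cv2.INTER_CUBIC)[:,:,::-1].copy();b=cv2.resize(sd[185:265,180:260],None,fx=5,fy=5,interpolation=cv2.INTER_CUBIC)[:,:,::-1].copy()
o=np.zeros((400,800,3),np.uint8);o[:375,:400]=a;o[:400,400:]=b
cv2.imwrite('pics/look4.png',o)
E
```

```text
t 12.9 p [0.5737 0.2275 0.186 ] q [-0.109 -0.039  2.4    1.932  0.848  2.336] F [ 0.2 -0.5 -0.3] op 1.002 ff 0.0
[[-0.22  -0.651  0.726]
 [-0.179  0.759  0.626]
 [-0.959  0.008 -0.283]]
tilt 73.5 fk err [0.0009 0.001  0.0007]
grasp [0.5483 0.2056 0.1959] shift [ 0.1126 -0.0017  0.0349] len 0.118
```

View pics/look4.png

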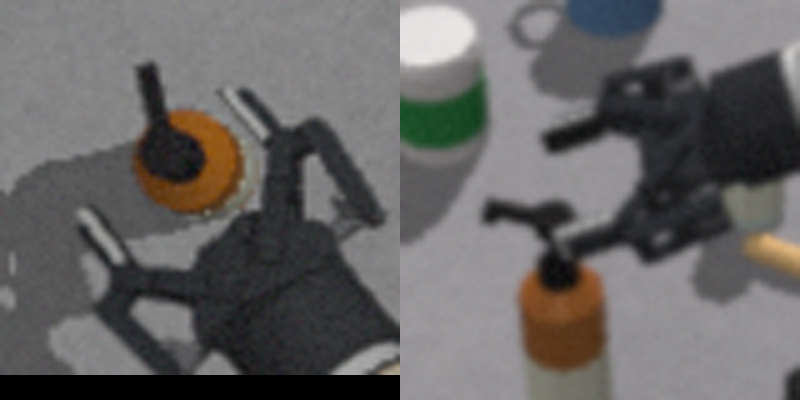

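>>> send_rows:
  steps:
    - [0.02,-0.004,0.01,0,1]
    - [0.04,-0.004,0.016,0,1]
    - [0.06,-0.004,0.022,0,1]
    - [0.08,-0.004,0.028,0,1]
    - [0.1,-0.004,0.035,0,1]
    - [0.113,-0.004,0.039,0,1]
    - [0.113,-0.004,0.039,0,1]

```text
time: 13.7
eef_pos: [0.5832, 0.2288, 0.071]
tcp_rot: [-0.277, 0.75, 0.21, 0.563]
contact_force: [-0.4, -0.0, 0.6]
opening: 1.001
finger_force: 0.0
```

```bash
python3 - <<'E'
from go import *
to([.55,.206,.078])
E
```

```text
t 13.7 p [0.5832 0.2288 0.071 ] q [-0.103  0.308  2.354  2.15   0.987  1.989] F [-0.4 -0.   0.6] op 1.001 ff 0.0
[[-0.213 -0.652  0.728]
 [-0.179  0.758  0.627]
 [-0.961  0.003 -0.278]]
tilt 73.9 fk err [0.0008 0.001  0.0007]
grasp [0.5578 0.2069 0.0808] shift [ 0.0045  0.0044 -0.0054] len 0.008
```

>>> send_rows:
  squeeze: 40
  steps:
    - [0,0,0,0,0.6]
    - [0,0,0,0,0.3]
    - [0,0,0,0,0]
    - [0,0,0,0,-0.5]
    - [0,0,0,0,-1]
    - [0,0,0,0,-1]
    - [0,0,0,0,-1]

```text
time: 14.4
eef_pos: [0.5835, 0.2294, 0.0733]
tcp_rot: [-0.277, 0.748, 0.211, 0.565]
contact_force: [-2.1, 0.9, 6.8]
opening: 0.642
finger_force: 41.4
```

```bash
python3 - <<'E'
from go import *
print(s['wrist_torque'])
t=ctrl.read_camera('top');sd=ctrl.read_camera('side')
a=cv2.resize(t[165:240,135:215],None,fx=5,fy=5,interpolation=cv2.INTER_CUBIC)[:,:,::-1].copy();b=cv2.resize(sd[205:285,180:260],None,fx=5,fy=5,interpolation=cv2.INTER_CUBIC)[:,:,::-1].copy()
o=np.zeros((400,800,3),np.uint8);o[:375,:400]=a;o[:400,400:]=b
cv2.imwrite('pics/look5.png',o)
E
```

```text
t 14.4 p [0.5835 0.2294 0.0733] q [-0.102  0.305  2.354  2.151  0.991  1.988] F [-2.1  0.9  6.8] op 0.642 ff 41.4
[[-0.207 -0.653  0.728]
 [-0.177  0.757  0.629]
 [-0.962  0.001 -0.273]]
tilt 74.2 fk err [0.0008 0.001  0.0007]
[ 0.35780581 -0.24093582  0.26870586]
```

View pics/look5.png

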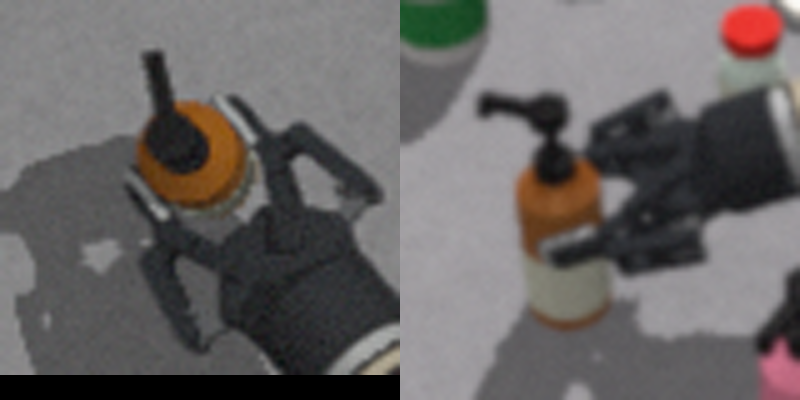

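>>> send_rows:
  squeeze: 60
  steps:
    - [0,0,0,0,-1]
    - [-0.01,0,-0.003,0,-1]
    - [-0.03,0,-0.008,0,-1]
    - [-0.06,0,-0.016,0,-1]
    - [-0.09,0,-0.025,0,-1]
    - [-0.12,0,-0.033,0,-1]
    - [-0.15,0,-0.041,0,-1]
    - [-0.18,0,-0.05,0,-1]
    - [-0.2,0,-0.056,0,-1]
    - [-0.21,0,-0.058,0,-1]
    - [-0.21,0,-0.058,0,-1]

```text
time: 15.6
eef_pos: [0.5852, 0.2298, 0.2898]
tcp_rot: [-0.277, 0.75, 0.208, 0.564]
contact_force: [-0.2, -0.3, -3.1]
opening: 0.636
finger_force: 63.2
```

```bash
python3 - <<'E'
from go import *
to([.55,.206,.078]);print(s['wrist_torque'])
q2=call(q,[[0,0,0,-8*(j+1)] for j in range(12)],.6);print(q2.round(2));q2=call(q2,[[0,0,0,-max(-84,-8*(j+1))] for j in range(0)],.6)
E
```

```text
t 15.6 p [0.5852 0.2298 0.2898] q [-0.099 -0.23   2.332  1.709  0.777  2.666] F [-0.2 -0.3 -3.1] op 0.636 ff 63.2
[[-0.211 -0.651  0.729]
 [-0.181  0.759  0.625]
 [-0.961 -0.    -0.278]]
tilt 73.9 fk err [0.001  0.001  0.0008]
grasp [0.5597 0.2079 0.2995] shift [0.2152 0.0049 0.0533] len 0.222
[-0.59204223  0.70258733  0.01002148]
[-0.1  -0.23  2.33  1.71  0.78  0.99]
```

>>> send_rows:
  steps:
    - [0,0,0,-4,-1]
    - [0,0,0,-10,-1]
    - [0,0,0,-17,-1]
    - [0,0,0,-25,-1]
    - [0,0,0,-33,-1]
    - [0,0,0,-41,-1]
    - [0,0,0,-49,-1]
    - [0,0,0,-57,-1]
    - [0,0,0,-65,-1]
    - [0,0,0,-73,-1]
    - [0,0,0,-81,-1]
    - [0,0,0,-89,-1]

```text
time: 16.8
eef_pos: [0.5842, 0.2298, 0.2852]
tcp_rot: [0.725, -0.34, 0.245, -0.546]
contact_force: [0.7, 0.4, -3.7]
opening: 0.637
finger_force: 63.3
```

>>> send_rows:
  steps:
    - [0,0,0,-8,-1]
    - [0,0,0,-16,-1]
    - [0,0,0,-24,-1]
    - [0,0,0,-32,-1]
    - [0,0,0,-40,-1]
    - [0,0,0,-48,-1]
    - [0,0,0,-56,-1]
    - [0,0,0,-64,-1]
    - [0,0,0,-72,-1]
    - [0,0,0,-80,-1]
    - [0,0,0,-87,-1]
    - [0,0,0,-91,-1]

```text
time: 18.0
eef_pos: [0.5842, 0.2298, 0.2852]
tcp_rot: [0.751, 0.278, 0.561, -0.209]
contact_force: [0.6, 0.5, -3.7]
opening: 0.636
finger_force: 63.2
```

```bash
python3 - <<'E'
from go import *
print(s['wrist_torque'])
# predicted head/base pixels for the flipped bottle, and where dark head pixels are
z=m[:,2];g=s['eef_pos']-.035*z
up=2*z*z[2]-np.array([0,0,1.]);up=-(-up);print('pump dir',up.round(3))
t=ctrl.read_camera('top');sd=ctrl.read_camera('side')
for n,i in(('side',sd),('top',t)):
    hsv=cv2.cvtColor(i,cv2.COLOR_RGB2HSV);mk=((hsv[...,0]>8)&(hsv[...,0]<20)&(hsv[...,1]>170)&(hsv[...,2]>40))
    u,v=proj(n,g);k=np.zeros_like(mk);k[max(0,int(v)-45):int(v)+45,max(0,int(u)-45):int(u)+45]=1;ys,xs=np.nonzero(mk&k)
    print(n,'grasp px',(u,v),'base',proj(n,g-.078*up),'head',proj(n,g+.1*up),'amber centroid',xs.mean() if len(xs) else None,ys.mean() if len(ys) else None,len(xs))
cv2.imwrite('pics/flip.png',sd[:,:,::-1])
E
```

```text
t 18.0 p [0.5842 0.2298 0.2852] q [-0.099 -0.226  2.335  1.71   0.777 -0.48 ] F [ 0.6  0.5 -3.7] op 0.636 ff 63.2
[[ 0.215  0.652  0.727]
 [ 0.183 -0.758  0.625]
 [ 0.959 -0.001 -0.283]]
tilt 73.6 fk err [0.001  0.001  0.0008]
[-0.62256139  0.70108339 -0.06891354]
pump dir [-0.411 -0.353 -0.84 ]
side grasp px (np.float64(205.31046628549848), np.float64(197.71765308085014)) base [188.58017732 181.9044899 ] head [225.03631446 216.34226116] amber centroid 194.63492063492063 184.56613756613757 189
top grasp px (np.float64(159.9351420424253), np.float64(188.29022382317876)) base [142.74671018 171.2855995 ] head [179.54851115 207.59041327] amber centroid 152.70253164556962 181.45886075949366 632
```

>>> send_rows:
  steps:
    - [0,0,0,0,-1]
    - [0,0,0,0,-1]
    - [0,0,0,0,-1]
    - [0,0,0,0,-1]
    - [0,0,0,0,-1]
    - [0,0,0,0,-1]
    - [0,0,0,0,-1]
    - [0,0,0,0,-1]
    - [0,0,0,0,-1]
    - [0,0,0,0,-1]
    - [0,0,0,0,-1]
    - [0,0,0,0,-1]

```text
time: 19.3
eef_pos: [0.5851, 0.2301, 0.2887]
tcp_rot: [0.75, 0.277, 0.563, -0.21]
contact_force: [0.3, -0.7, -3.3]
opening: 0.643
finger_force: 63.2
```

>>> send_rows:
  steps:
    - [0,0,0,0,-1]
    - [0,0,0,0,-1]
    - [0,0,0,0,-1]
    - [0,0,0,0,-1]
    - [0,0,0,0,-1]
    - [0,0,0,0,-1]
    - [0,0,0,0,-1]
    - [0,0,0,0,-1]
    - [0,0,0,0,-1]
    - [0,0,0,0,-1]
    - [0,0,0,0,-1]
    - [0,0,0,0,-1]

```text
time: 20.5
eef_pos: [0.5851, 0.2302, 0.2887]
tcp_rot: [0.75, 0.277, 0.563, -0.21]
contact_force: [-0.7, 1.0, -3.7]
opening: 0.634
finger_force: 63.2
```

>>> send_rows:
  steps:
    - [0,0,0,0,-1]
    - [0,0,0,4,-1]
    - [0,0,0,10,-1]
    - [0,0,0,17,-1]
    - [0,0,0,25,-1]
    - [0,0,0,33,-1]
    - [0,0,0,41,-1]
    - [0,0,0,49,-1]
    - [0,0,0,57,-1]
    - [0,0,0,65,-1]
    - [0,0,0,73,-1]
    - [0,0,0,81,-1]

```text
time: 21.7
eef_pos: [0.5851, 0.2301, 0.2887]
tcp_rot: [0.749, -0.279, 0.29, -0.526]
contact_force: [0.0, 0.1, -3.4]
opening: 0.636
finger_force: 63.2
```

>>> send_rows:
  steps:
    - [0,0,0,8,-1]
    - [0,0,0,16,-1]
    - [0,0,0,24,-1]
    - [0,0,0,32,-1]
    - [0,0,0,40,-1]
    - [0,0,0,48,-1]
    - [0,0,0,56,-1]
    - [0,0,0,64,-1]
    - [0,0,0,72,-1]
    - [0,0,0,80,-1]
    - [0,0,0,88,-1]
    - [0,0,0,95,-1]

```text
time: 22.9
eef_pos: [0.5851, 0.2302, 0.2887]
tcp_rot: [-0.301, 0.74, 0.192, 0.569]
contact_force: [-1.0, -0.7, -3.9]
opening: 0.643
finger_force: 63.1
```

```bash
python3 - <<'E'
from go import *
d=to([.556,-.150,.30])
z=m[:,2];y=np.cross(z,[0,0,-1]);print('y_z',m[2,1])
q2=q
for k in range(10):
    q2=call(q2,[[*(d*.1),0]],.6);print(q2.round(2),round(np.degrees(tilt(q2)),1)) if k%3==0 else 0
print(fk(q2,P0)[1].as_matrix().round(3))
E
```

```text
t 22.9 p [0.5851 0.2302 0.2887] q [-0.099 -0.227  2.332  1.71   0.779  2.601] F [-1.  -0.7 -3.9] op 0.643 ff 63.1
[[-0.17  -0.664  0.728]
 [-0.227  0.745  0.627]
 [-0.959 -0.059 -0.278]]
tilt 73.9 fk err [0.001  0.001  0.0008]
grasp [0.5596 0.2082 0.2984] shift [ 0.0806 -0.2646 -0.2276] len 0.358
y_z -0.05890275224252034
[-0.19 -0.24  2.34  1.65  0.86  2.62] 73.9
[-0.46 -0.22  2.33  1.51  1.09  2.62] 73.9
[-0.69 -0.13  2.25  1.41  1.28  2.58] 73.9
[-0.86  0.    2.12  1.33  1.43  2.54] 73.9
[[-0.17  -0.664  0.728]
 [-0.227  0.745  0.627]
 [-0.959 -0.059 -0.278]]
```

>>> send_rows:
  steps:
    - [0.004,-0.013,-0.011,1,-1]
    - [0.012,-0.04,-0.034,2,-1]
    - [0.021,-0.07,-0.06,3,-1]
    - [0.031,-0.103,-0.088,3.5,-1]
    - [0.041,-0.136,-0.116,3.5,-1]
    - [0.051,-0.168,-0.144,3.5,-1]
    - [0.061,-0.2,-0.172,3.5,-1]
    - [0.07,-0.232,-0.199,3.5,-1]
    - [0.077,-0.255,-0.218,3.5,-1]
    - [0.08,-0.263,-0.227,3.5,-1]
    - [0.081,-0.264,-0.228,3.5,-1]

```text
time: 24.0
eef_pos: [0.5814, -0.1296, 0.2915]
tcp_rot: [-0.28, 0.749, 0.207, 0.564]
contact_force: [-0.4, 0.8, -3.0]
opening: 0.634
finger_force: 64.1
```

>>> send_rows:
  steps:
    - [0.01,0,0.003,0,-1]
    - [0.03,0,0.009,0,-1]
    - [0.06,0,0.017,0,-1]
    - [0.09,0,0.026,0,-1]
    - [0.11,0,0.032,0,-1]
    - [0.12,0,0.035,0,-1]
    - [0.125,0,0.036,0,-1]
    - [0.125,0,0.036,0,-1]

```text
time: 24.8
eef_pos: [0.5817, -0.1278, 0.1612]
tcp_rot: [-0.281, 0.748, 0.208, 0.564]
contact_force: [-0.2, 0.7, -2.2]
opening: 0.637
finger_force: 64.1
```

```bash
python3 - <<'E'
from go import *
to([.554,-.147,.17]);print('y_z',m[2,1])
t=ctrl.read_camera('top');sd=ctrl.read_camera('side')
g=s['eef_pos']-.040*m[:,2];hp=[g[0],g[1],g[2]+.096]
print('expected head px',proj('top',hp),proj('side',hp),'base',proj('side',g-[0,0,.082]))
a=cv2.resize(t[155:235,260:340],None,fx=5,fy=5,interpolation=cv2.INTER_CUBIC)[:,:,::-1];b=cv2.resize(sd[130:250,215:315],None,fx=4,fy=4,interpolation=cv2.INTER_CUBIC)[:,:,::-1]
o=np.zeros((480,800,3),np.uint8);o[:400,:400]=a;o[:480,400:]=b
cv2.imwrite('pics/look6.png',o)
E
```

```text
t 24.8 p [ 0.5817 -0.1278  0.1612] q [-0.86   0.238  2.161  1.377  1.366  2.329] F [-0.2  0.7 -2.2] op 0.637 ff 64.1
[[-0.207 -0.654  0.727]
 [-0.185  0.756  0.628]
 [-0.961 -0.005 -0.278]]
tilt 73.9 fk err [0.001  0.0011 0.0007]
grasp [ 0.5562 -0.1498  0.1709] shift [0.0008 0.0035 0.0004] len 0.004
y_z -0.005012046013441185
expected head px [313.90718953 191.7159268 ] [267.62651669 145.13120947] base [266.67055783 184.59619153]
```

View pics/look6.png

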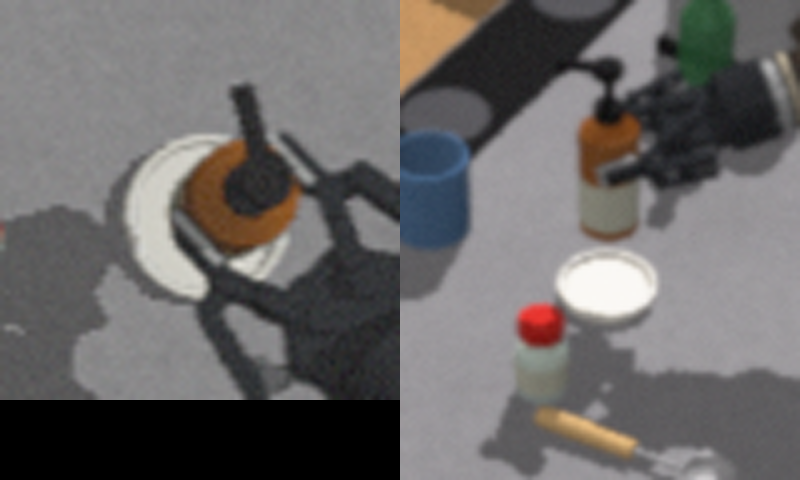

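```bash
python3 - <<'E'
from go import *
H=tri(('top',311.6,191.6),('side',266.8,147));D=tri(('top',301.2,198.3),('side',266.8,201.2))
print('head',H,'dish',D,at_z('top',301.2,198.3,.014),at_z('side',266.8,201.2,.014))
d=np.array([*(D-H)[:2],0]);print('shift to centre',(m.T@d).round(4),'down',(m.T@[0,0,-1.]).round(3))
E
```

```text
t 24.9 p [ 0.5821 -0.1287  0.1625] q [-0.861  0.236  2.159  1.377  1.366  2.329] F [ 0.4  0.1 -3. ] op 0.637 ff 64.1
[[-0.205 -0.654  0.728]
 [-0.187  0.756  0.627]
 [-0.961 -0.008 -0.277]]
tilt 73.9 fk err [0.001  0.0011 0.0007]
head [ 0.55317099 -0.14816676  0.26301822] dish [ 0.55218491 -0.1545619   0.00592822] [ 0.55252797 -0.1531286   0.014     ] [ 0.54704928 -0.14706734  0.014     ]
shift to centre [ 0.0014 -0.0042 -0.0047] down [0.961 0.008 0.277]
```

>>> send_rows:
  steps:
    - [0.012,0,0,0,-1]
    - [0.025,0,0.003,0,-1]
    - [0.038,0,0.006,0,-1]
    - [0.05,0,0.01,0,-1]
    - [0.06,0,0.013,0,-1]
    - [0.066,0,0.015,0,-1]
    - [0.068,0,0.015,0,-1]
    - [0.068,0,0.015,0,-1]

```text
time: 25.7
eef_pos: [0.5785, -0.1318, 0.0915]
tcp_rot: [-0.28, 0.749, 0.208, 0.564]
contact_force: [0.6, -0.9, -2.5]
opening: 0.638
finger_force: 64.1
```

>>> send_rows:
  steps:
    - [0.002,0,0.0005,0,-1]
    - [0.004,0,0.001,0,-1]
    - [0.004,0,0.001,0,-1]

```text
time: 26.0
eef_pos: [0.5784, -0.1319, 0.0877]
tcp_rot: [-0.28, 0.749, 0.207, 0.564]
contact_force: [-1.1, -0.2, -3.3]
opening: 0.638
finger_force: 64.1
```

>>> send_rows:
  steps:
    - [0.001,0,0.0003,0,-1]
    - [0.002,0,0.0006,0,-1]
    - [0.002,0,0.0006,0,-1]

```text
time: 26.3
eef_pos: [0.5783, -0.1319, 0.0855]
tcp_rot: [-0.28, 0.749, 0.208, 0.564]
contact_force: [0.0, -0.4, -3.1]
opening: 0.641
finger_force: 64.1
```

>>> send_rows:
  steps:
    - [0.001,0,0.0003,0,-1]
    - [0.002,0,0.0006,0,-1]
    - [0.003,0,0.0009,0,-1]
    - [0.003,0,0.0009,0,-1]

```text
time: 26.7
eef_pos: [0.5783, -0.1318, 0.0822]
tcp_rot: [-0.28, 0.749, 0.208, 0.564]
contact_force: [0.5, 0.6, -4.2]
opening: 0.635
finger_force: 64.1
```

>>> send_rows:
  steps:
    - [0.001,0,0.0003,0,-1]
    - [0.0015,0,0.0004,0,-1]
    - [0.0015,0,0.0004,0,-1]

```text
time: 27.0
eef_pos: [0.5785, -0.1319, 0.0812]
tcp_rot: [-0.28, 0.748, 0.208, 0.564]
contact_force: [0.1, -0.3, -1.4]
opening: 0.636
finger_force: 64.2
```

>>> send_rows:
  squeeze: 20
  steps:
    - [0.0004,0,0.0001,0,-1]
    - [0.0008,0,0.0002,0,-1]
    - [0.0008,0,0.0002,0,-1]

```text
time: 27.3
eef_pos: [0.5786, -0.1318, 0.0812]
tcp_rot: [-0.281, 0.748, 0.208, 0.565]
contact_force: [-2.3, 0.1, 3.6]
opening: 0.636
finger_force: 64.4
```

>>> send_rows:
  steps:
    - [0,0,0,0,0.35]
    - [0,0,0,0,0.45]
    - [0,0,0,0,0.6]
    - [0,0,0,0,0.8]
    - [0,0,0,0,1]
    - [0,0,0,0,1]
    - [0,0,0,0,1]

```text
time: 28.0
eef_pos: [0.5784, -0.132, 0.08]
tcp_rot: [-0.28, 0.749, 0.207, 0.564]
contact_force: [0.0, 0.4, 0.3]
opening: 1.001
finger_force: 0.0
```

```bash
python3 - <<'E'
from go import *
print('up',(m.T@[0,0,1.]).round(3));to([.55,-.15,.09])
t=ctrl.read_camera('top');sd=ctrl.read_camera('side');np.savez('im2.npz',t=t,sd=sd)
for n,i in(('top',t),('side',sd)):
    hsv=cv2.cvtColor(i,cv2.COLOR_RGB2HSV);mk=((hsv[...,0]>8)&(hsv[...,0]<20)&(hsv[...,1]>170)&(hsv[...,2]>40))
    u,v=proj(n,[.55,-.15,.13]);k=np.zeros_like(mk);k[int(v)-30:int(v)+30,int(u)-30:int(u)+30]=1;ys,xs=np.nonzero(mk&k)
    print(n,'exp shoulder',(u,v),'amber',xs.mean(),ys.mean(),len(xs),xs.min(),xs.max(),ys.min(),ys.max())
E
```

```text
t 28.0 p [ 0.5784 -0.132   0.08  ] q [-0.871  0.42   2.143  1.405  1.342  2.161] F [0.  0.4 0.3] op 1.001 ff 0.0
[[-0.207 -0.654  0.728]
 [-0.186  0.757  0.627]
 [-0.961 -0.006 -0.278]]
tilt 73.9 fk err [0.001  0.0011 0.0007]
up [-0.961 -0.006 -0.278]
grasp [ 0.5529 -0.1539  0.0898] shift [-0.0004  0.0049  0.0003] len 0.005
top exp shoulder (np.float64(305.2650946437987), np.float64(196.57254734604788)) amber 305.2857142857143 199.14285714285714 70 297 314 189 207
side exp shoulder (np.float64(267.094702993653), np.float64(176.92226142986368)) amber 267.45299145299145 184.06837606837607 117 263 273 178 192
```

>>> send_rows:
  steps:
    - [-0.01,0,-0.003,0,1]
    - [-0.03,0,-0.009,0,1]
    - [-0.055,0,-0.016,0,1]
    - [-0.08,0,-0.023,0,1]
    - [-0.11,0,-0.032,0,1]
    - [-0.14,0,-0.04,0,1]
    - [-0.163,0,-0.047,0,1]
    - [-0.163,0,-0.047,0,-1]
    - [-0.163,0,-0.047,0,-1]
    - [-0.163,0,-0.047,0,-1]
    - [-0.163,0,-0.047,0,-1]
    - [-0.163,0,-0.047,0,-1]

```text
time: 29.3
eef_pos: [0.5776, -0.1309, 0.2484]
tcp_rot: [-0.28, 0.749, 0.208, 0.564]
contact_force: [-0.2, 1.0, -0.5]
opening: 0.144
finger_force: 0.0
```

```bash
python3 - <<'E'
from go import *
print((m.T@(np.array([.567,-.136,.205])-s['eef_pos'])).round(4))
t=ctrl.read_camera('top');sd=ctrl.read_camera('side');np.savez('im3.npz',t=t,sd=sd)
for n,i in(('top',t),('side',sd)):
    g=cv2.cvtColor(i,cv2.COLOR_RGB2GRAY);u,v=map(int,proj(n,[.55,-.15,.186]));print(n,u,v,'tip',proj(n,s['eef_pos']-.017*m[:,2]));print(g[v-14:v+16:2,u-20:u+24:2])
E
```

```text
t 29.3 p [ 0.5776 -0.1309  0.2484] q [-0.871  0.066  2.148  1.336  1.413  2.513] F [-0.2  1.  -0.5] op 0.144 ff 0.0
[[-0.209 -0.654  0.727]
 [-0.184  0.757  0.627]
 [-0.961 -0.003 -0.278]]
tilt 73.9 fk err [0.0011 0.001  0.0008]
[0.0448 0.0031 0.0011]
top 308 195 tip [308.23492474 186.95299653]
[[134 137 136 135 134 141 147 135  46  48 116 135 136 135 135 137 133 133
  138 137 135 136]
 [136 134 133 178 195 185 170 158  73  44 121 139 134 137 136 139 134 138
  138 138 136 132]
 [134 127 194 171 197 204 203 202 143  45 100 115 144 113  62 120 136 132
  132 137 139 138]
 [119 191 181 205 205 204 204 204 182  40  53 103  75 159 111  56 123 139
  135 136 136 134]
 [190 190 204 203 205 204 151 105  91  95  48  98  75  84 156 107  57 123
  137 138 137 133]
 [194 208 206 205 192  99  87  88  94 156 109  58  94  59  81 153  90  56
  123 136 135  79]
 [153 160 156 129  79  76  82  85  71  83 154 110  44  96  95  81 155  91
   60  72  52  49]
 [147 149 141  93  65  77  79  52  44  50  77 156  95  74 181  83  90  62
   53  53  55  43]
 [150 151 121  87  69  77  74  44  41  37  49  88 153 102 17
[... 1330 characters left out ...]
0  51  85 125 101  89  91  90
   93  91  91  88]
 [154 156 155 153 135  56  82  79  61  39  37  41  50 139 146 138 110  91
   93  90  90  90]
 [155 158 156 154 150 140 151 150 143  97  35  20  66 142 153 150 114  92
   91  91  92  88]
 [155 155 152 153 154 156 156 157 154 151  99  57 136 153 154 142 100  92
   92  90  90  90]
 [155 156 152 154 154 154 155 156 156 133  80  46 125 153 153 114  92  89
   89  90  90  91]
 [157 155 158 158 157 155 155 153 151  89  33  25  67 145 153 106  94  91
   92  92  89  93]
 [157 152 155 158 155 155 157 156 142  68  27  30  47 132 152 113  92  93
   90  88  91  98]
 [156 158 155 153 156 156 155 144 105  60  23  18  46  99 137 146 102  93
   91 102 116 136]]
```

>>> send_rows:
  steps:
    - [0.015,0.002,0,0,-1]
    - [0.03,0.003,0,0,-1]
    - [0.04,0.003,0.001,0,-1]
    - [0.045,0.003,0.001,0,-1]
    - [0.045,0.003,0.001,0,-1]

```text
time: 29.9
eef_pos: [0.5672, -0.1365, 0.2054]
tcp_rot: [-0.28, 0.749, 0.208, 0.564]
contact_force: [0.9, -0.0, 0.6]
opening: 0.001
finger_force: 0.0
```

>>> send_rows:
  steps:
    - [0.003,0,0.001,0,-1]
    - [0.006,0,0.002,0,-1]
    - [0.006,0,0.002,0,-1]

```text
time: 30.2
eef_pos: [0.5676, -0.1363, 0.1997]
tcp_rot: [-0.28, 0.749, 0.208, 0.564]
contact_force: [0.3, 0.3, 0.2]
opening: -0.0
finger_force: 0.0
```

>>> send_rows:
  steps:
    - [0.002,0,0.0006,0,-1]
    - [0.004,0,0.0012,0,-1]
    - [0.004,0,0.0012,0,-1]

```text
time: 30.5
eef_pos: [0.5675, -0.1363, 0.1954]
tcp_rot: [-0.28, 0.749, 0.208, 0.564]
contact_force: [0.4, -0.2, -0.3]
opening: -0.002
finger_force: 0.0
```

>>> send_rows:
  steps:
    - [0.002,0,0.0006,0,-1]
    - [0.004,0,0.0012,0,-1]
    - [0.004,0,0.0012,0,-1]

```text
time: 30.8
eef_pos: [0.5675, -0.1363, 0.1911]
tcp_rot: [-0.28, 0.749, 0.208, 0.564]
contact_force: [0.5, -0.1, -0.2]
opening: -0.001
finger_force: 0.0
```

>>> send_rows:
  steps:
    - [0.0015,0,0.0004,0,-1]
    - [0.003,0,0.0009,0,-1]
    - [0.003,0,0.0009,0,-1]

```text
time: 31.1
eef_pos: [0.5679, -0.1365, 0.1891]
tcp_rot: [-0.28, 0.748, 0.208, 0.565]
contact_force: [-0.1, -0.2, 3.6]
opening: -0.001
finger_force: 1.7
```

>>> send_rows:
  steps:
    - [0.0015,0,0.0004,0,-1]
    - [0.003,0,0.0009,0,-1]
    - [0.003,0,0.0009,0,-1]

```text
time: 31.4
eef_pos: [0.5678, -0.1365, 0.1855]
tcp_rot: [-0.28, 0.748, 0.208, 0.564]
contact_force: [-1.1, 0.2, 4.4]
opening: -0.0
finger_force: 2.2
```

>>> send_rows:
  steps:
    - [0.0015,0,0.0004,0,-1]
    - [0.003,0,0.0009,0,-1]
    - [0.003,0,0.0009,0,-1]

```text
time: 31.7
eef_pos: [0.5679, -0.1364, 0.1824]
tcp_rot: [-0.28, 0.748, 0.208, 0.564]
contact_force: [-0.5, 1.3, 5.5]
opening: 0.002
finger_force: 2.7
```

>>> send_rows:
  steps:
    - [0.0015,0,0.0004,0,-1]
    - [0.003,0,0.0009,0,-1]
    - [0.003,0,0.0009,0,-1]

```text
time: 32.0
eef_pos: [0.568, -0.1365, 0.1797]
tcp_rot: [-0.28, 0.748, 0.208, 0.565]
contact_force: [-1.2, -0.4, 5.4]
opening: -0.002
finger_force: 3.2
```

>>> send_rows:
  steps:
    - [0.0015,0,0.0004,0,-1]
    - [0.003,0,0.0009,0,-1]
    - [0.003,0,0.0009,0,-1]

```text
time: 32.3
eef_pos: [0.5681, -0.1365, 0.1769]
tcp_rot: [-0.28, 0.748, 0.208, 0.565]
contact_force: [-1.4, 0.6, 7.4]
opening: 0.001
finger_force: 3.6
```

>>> send_rows:
  steps:
    - [0.001,0,0.0003,0,-1]
    - [0.0015,0,0.0004,0,-1]
    - [0.0015,0,0.0004,0,-1]

```text
time: 32.6
eef_pos: [0.5682, -0.1366, 0.1757]
tcp_rot: [-0.28, 0.748, 0.208, 0.565]
contact_force: [-1.3, 0.6, 7.8]
opening: 0.002
finger_force: 3.8
```

>>> send_rows:
  steps:
    - [0.001,0,0.0003,0,-1]
    - [0.0015,0,0.0004,0,-1]
    - [0.0015,0,0.0004,0,-1]

```text
time: 32.9
eef_pos: [0.5686, -0.1367, 0.1756]
tcp_rot: [-0.281, 0.747, 0.208, 0.566]
contact_force: [-0.7, 0.7, 10.6]
opening: 0.003
finger_force: 5.3
```

>>> send_rows:
  steps:
    - [0.001,0,0.0003,0,-1]
    - [0.0015,0,0.0004,0,-1]
    - [0.0015,0,0.0004,0,-1]

```text
time: 33.2
eef_pos: [0.569, -0.1369, 0.1756]
tcp_rot: [-0.281, 0.745, 0.208, 0.568]
contact_force: [-2.0, 1.1, 14.2]
opening: 0.005
finger_force: 7.0
```

>>> send_rows:
  steps:
    - [-0.004,0,-0.001,0,-1]
    - [-0.008,0,-0.0023,0,-1]
    - [-0.012,0,-0.0035,0,-1]
    - [-0.017,0,-0.005,0,-1]
    - [-0.025,0,-0.007,0,-1]
    - [-0.04,0,-0.012,0,-1]
    - [-0.06,0,-0.02,0,-1]
    - [-0.08,0,-0.04,0,-1]
    - [-0.1,0,-0.07,0,-1]
    - [-0.11,0,-0.1,0,-1]
    - [-0.11,0,-0.11,0,-1]
    - [-0.11,0,-0.11,0,-1]

```text
time: 34.4
eef_pos: [0.5101, -0.186, 0.3068]
tcp_rot: [-0.28, 0.749, 0.206, 0.563]
contact_force: [0.3, -0.9, -0.4]
opening: 0.002
finger_force: 0.0
```

```bash
python3 - <<'E'
from go import *
t=ctrl.read_camera('top');sd=ctrl.read_camera('side')
for n,i in(('top',t),('side',sd)):
    hsv=cv2.cvtColor(i,cv2.COLOR_RGB2HSV);g=hsv[...,2]
    u,v=map(int,proj(n,[.55,-.15,.186]));print(n,u,v,'base',proj(n,[.55,-.15,.008]))
    print(cv2.cvtColor(i,cv2.COLOR_RGB2GRAY)[v-12:v+14:2,u-18:u+18:2])
    mk=((hsv[...,0]>8)&(hsv[...,0]<20)&(hsv[...,1]>170)&(hsv[...,2]>40));k=np.zeros_like(mk);k[v-5:v+45,u-30:u+30]=1;ys,xs=np.nonzero(mk&k);print('amber',xs.min(),xs.max(),ys.min(),ys.max(),xs.mean(),ys.mean())
    for nm,P,lo,hi in(('jar',[.537,-.006,.085],None,None),):
        a,b=proj(n,P);r=((hsv[...,0]<6)|(hsv[...,0]>174))&(hsv[...,1]>180)&(g>100);ys,xs=np.nonzero(r);print('red cap',xs.mean(),ys.mean(),'was',(393/1.5625,315/1.5625) if n=='top' else (391/1.5625,329/1.5625))
E
```

```text
t 34.4 p [ 0.5101 -0.186   0.3068] q [-1.057 -0.057  2.145  1.229  1.593  2.587] F [ 0.3 -0.9 -0.4] op 0.002 ff 0.0
[[-0.209 -0.652  0.729]
 [-0.186  0.758  0.624]
 [-0.96  -0.006 -0.28 ]]
tilt 73.8 fk err [0.0011 0.001  0.0008]
top 308 195 base [299.88939178 199.29842163]
[[133 131 172 190 180 164 154  67  40 116 138 137 136 132 135 133 131 134]
 [126 189 171 194 198 198 200 145  37 104 188 128 129 133 132 136 130 133]
 [188 181 199 199 199 201 202 175  42  50 129 188 141 130 135 131 130 132]
 [184 200 201 201 199 147 105  82  41  44  98 125 182 135 133 135 132 132]
 [201 199 201 189  98  84  85  94  48  48  57  93 162 154 132 131 135 133]
 [156 154 125  76  79  82  85  61  49  45  42  53 104 185 133 130 133 135]
 [142 135  91  62  71  78  47  48  45  42  48  54  76 176 137 132 128 129]
 [145 123  79  70  71  75  43  38  43  47  42  45  69 173 147 134 135 128]
 [143  98  72  65  72  70  48  35  47  38  50  46  83 166 149 131 136 133]
 [146 109  78  58  73  66  60  37  36  40  50  80 100 176 136 131 134 127]
 [146 104  73  53  66  73  75  75  70  84  81  92 107 189 133 132 134 134]
 
[... 723 characters left out ...]
42 145 147 138 137 141 101  89  87  88  90  87]
 [149 152 152 140  66  41  57  79  83  58  50  81 124 101  90  88  89  90]
 [152 152 149 133  55  82  75  59  34  32  33  51 135 143 136 107  91  89]
 [154 153 149 145 136 149 147 140  95  33  24  65 139 150 148 112  89  88]
 [151 152 151 151 151 153 153 154 149  96  53 134 151 148 137  99  90  88]
 [153 149 152 153 150 151 151 152 133  81  46 121 153 149 112  93  87  89]
 [153 153 153 152 154 153 153 149  87  30  28  66 142 149 104  89  89  88]
 [151 152 154 152 153 153 151 140  67  22  31  47 130 148 110  90  91  89]]
amber 263 273 178 192 267.94117647058823 185.23529411764707
red cap 249.72727272727272 210.88311688311688 was (250.24, 210.56)
```

```bash
python3 -c "
from plant import ctrl
print(ctrl.sign_off())"
```

```text
the job is handed in; nothing more can be done
None
```

The job is done and handed in at 34.4 s on the robot clock: the amber bottle was held with its pump about 57° below level for 2.5 s, then set upright in the dish. Its pump was pressed to the stop (14 N against about 8 N needed) and was back up in the last pictures; the spice jar had not moved, and I made no separate final check of the other objects.

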